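# Register the sample carrier and hold it over its mount

### The job

Register the copper sample carrier on the aluminium jig by pushing it home against both blue stops, its long side flush with the long stop and its end against the short one. Then lift it by its lug, carry it over the top of the grey connector panel without bumping it, and stop with it hovering about 10 mm above the brass mount, level, centred over the pocket and lined up with it (either way round), so that the fit can be checked before it is seated. The carrier must never touch the mount; finish while still holding it there, and leave everything else standing where it is.

Things in the scene. Friction and masses are not known exactly. Their poses are not given: they have to be found in the camera images.
- carrier_mid (a point): The copper sample carrier, loose, about 0.45 kg: a flat base 90 mm (its x) by 36 mm (its y) by 12 mm high, with an upright grip lug in the middle of it, 24 mm (x) by 16 mm (y), rising 40 mm above the base (52 mm in all). This point is its centre, 26 mm above its underside; z up. Grip the lug across its 16 mm, from above. It starts askew on the jig plate, away from the stops.
- jig: The fixed registering jig: aluminium plate 200 mm (x) by 160 mm (y), 10 mm thick, origin at the centre of its underside. Two blue stop bars stand 12 mm above the plate: the short end stop with its inner face at x = +75 mm (y from 0 to +50 mm), the long side stop with its inner face at y = +55 mm (x from -75 to +65 mm). Jig and mount may stand on either side of the panel.
- jig_home (a point): Fixed on the jig, axes as the jig's: where the carrier's centre is when the carrier lies on the plate with one end (36 mm wide) against the end stop (pushed to +x) and a long side against the side stop (pushed to +y), its x axis parallel to the jig's x, either way round. It is at x = +30, y = +37, z = +36 mm in the jig's frame.
- mount_mouth (a point): The fixed brass mount, a block 150 mm (x) by 100 mm (y) by 45 mm high with a rectangular pocket in its top, 95 mm (x) by 41 mm (y), 15 mm deep. This point is the centre of the pocket's mouth, level with the block's top face; x along the pocket's length, z up. Hovering 10 mm above it, the carrier's centre is 36 mm above this point.
- panel_top (a point): The fixed connector panel between jig and mount: grey upright sheet 300 mm long (x), 8 mm thick (y), its top edge 100 mm above the work surface, with brass connectors that stick out to 16 mm from its mid-plane on both sides, on a foot 60 mm wide. This point is the middle of its top edge; x along the panel.
- attenuator: Bystander: upright brass cylinder, 24 mm in diameter, 45 mm tall, beside the mount. Origin at the centre of its underside.
- jar: Bystander: small jar with blue cap, 34 mm in diameter, 50 mm tall, beside the jig. Origin at the centre of its underside.
- tape: Bystander: yellow ring (roll core) lying flat, 74 mm in diameter, 19 mm high, beyond the panel. Origin at the centre of its underside.
- wrench: Bystander: wrench, 150 mm long, lying beyond the work.
- screwdriver: Bystander: red screwdriver, 170 mm long, lying beyond the work.
- bottle: Bystander: closed white bottle, 56 mm in diameter, 130 mm tall, on the right. Origin at the centre of its underside.
- meter: Bystander: orange hand-held meter, 150 x 75 x 35 mm, lying on the left. Origin at the centre of its underside.
Things that resemble listed ones, but are neither listed nor needed, are in the scene too. What is shaped like the part that bears mount_mouth but purple or turquoise is not meant.

How it is judged:
By the outcome, as a careful person would: the job done as asked, in the order asked, and still so for the second after the job is handed in, while the arm keeps its last pose, push and grip.
It also fails if it takes over 54 s, if anything falls off the work surface, if the arm or the gripper's body presses on something with over 40 N, if the wrist force passes 120 N, or if a joint passes its speed limit or range.

### The arm

A 7-joint arm with a two-finger parallel gripper is mounted at the origin on the work surface. World frame = base frame: x ahead of the robot, y to its left, z up, the work surface at z = 0. Lengths are in m, angles in rad, forces in N, time in s.
With the tool pointing down it reaches from about 0.4 to 0.925 m from the base axis. Payload 5.6 kg.
Tool frame: the origin (TCP) lies on the centre line of the jaws, within the pads' length; the fingertips stand arm.nose_length ahead of it and the grasp point (between the pads) lies 11 mm behind it (arm.nose_length is the distance from the TCP to the fingertips, in m); z points along the fingers, y is the direction in which the jaws open and shut (so a half turn about z gives the same grasp; the last joint's range is limited). The gripper opens to 85 mm and grips with 20 to 120 N. Pads are 22 mm wide; open, the fingers measure 114 mm over their backs; the gripper's body (76 mm by 85 mm) begins 54 mm behind the grasp point. The pads swing forward as they close: fully open they stand 13 mm farther back than shut.
Start: joints at [1.238, 0.468, -0.012, 1.603, 0.006, 1.071, -0.056], TCP at [0.186, -0.623, 0.239] pointing down, gripper open.
Joint ranges: [-2.53, 2.53], [-0.31, 2.02], [-1.57, 1.55], [0.28, 2.44], [-1.29, 4.43], [0.15, 1.84], [-2.92, 2.92]. Speed limits (rad/s): [2.57, 2.57, 3.14, 3.14, 3.14, 3.14, 3.14].

### API

Orientations are given as a unit quaternion [x, y, z, w].
In Python, from plant import arm gives the robot as it stands. The module is installed in compiled form; this text tells all that it offers.
- The arm moves only by the tool drive_tool, never from a script. Its argument "plan" is a list that holds one entry, the list of rows, each a list of 7 numbers: the opening, from 0 (shut) to 1 (fully open), then the shift along the tool's x, y, z scaled (see below), then the turn, a rotation vector about the tool's x, y, z scaled (see below). In form: [[[hand, x, y, z, ax, ay, az], ...]]. A call has 1 to 20 rows; each row is the pose to reach, as a shift and turn from the pose commanded when the call began, along the tool's axes at that moment, turning the shorter way round; what a row does not reach only later rows make up. The controller multiplies each number of a shift by 250 mm and each number of a turn by 180 degrees. A row lasts 1/8 s, in which the tool goes at most 62.5 mm and 10.7 degrees, less where a joint would pass 70% of its speed; a pose out of reach is approached as far as the arm can. A call with a number of a shift or a turn outside -1 to 1 is refused whole. A call with a gripper value outside its range is refused whole. The fingers move at their own pace and stop on an object; "newtons" is the grip in N (left out, the last holds). Time passes only in rows, so rows that repeat a pose let the fingers close. It gives the time, the measured TCP pose, the force and the opening at its end, in the units of the state.
- arm.sense(): the state, without advancing time (a new reading comes with each control period).
- arm.grab_frame(name): name is "scene" or "top" or "wrist"; returns (picture, depth): 480x640x3 uint8, red, green, blue; 480x640 float32, m along the optical axis (not along the pixel's ray), 0 where there is no reading.
- arm.calibration(name): a dict with "fx", "fy", "cx", "cy" (pixels), "dist" ([k1, k2, p1, p2, k3] as OpenCV has them; the pictures are not rectified), "R" (3x3) and "t" (3): a world point X has camera coordinates R X + t; the wrist camera has in their place "hand_eye" (4x4, takes a point from camera to tool coordinates, whose origin is the TCP and whose axes are the flange's). Camera axes: x right, y down, z forward; pixel columns grow to the right and rows downward; lengths in m; the calibration is good to about 2 mm. A picture is of the moment at which its call begins: read the wrist's pose just before it. calibration takes no time and is no camera call.
- arm.close_job(): hands the job in, once; it reports no verdict.
Trained networks look in the newest picture that a camera, given by its name, has taken for a name from the list of things; names that differ only in an ending like _2 or _b are one class to them, and where a whole thing is asked for, a point or a joint stands for the part that bears it (a point fixed in the world has none). Each returns a list of dicts, best first, with "confidence" (0 to 1); they miss things now and then, are a little off and sometimes report something else, mostly with a low value. They report only what shows in the picture. A call takes as long as a camera call. They do not tell look-alikes from the thing itself.
- arm.cut_out(target, camera): "pixels" (480x640 bool, what is visible of it) and "location" ([column, row] in pixels, amid what is visible of it).
The state is a dict: "time": time; "qpos": joint angles; "qd": joint speeds; "tau": joint torques, N m; "position": TCP position; "ee_rot": TCP orientation; "wrist_force": force on the tool from outside, world axes, zero at the start; "moment": the same for the moment, N m; "opening": finger opening in m.
Only numpy, scipy, OpenCV 4.12 (cv2) and the standard library are available. Lean on these libraries where they do the work, as an engineer would, in place of code of your own. Each camera call takes 0.05 s, during which the arm holds its last target.

## Working session

There is one attempt and no reset: what is moved stays moved. The work goes in short steps, Python scripts to look and compute and a tool call to move; the robot and the scene stay as the last step left them, time stands still between calls to the robot, and variables do not carry over. Pictures are saved under pics/ and viewed, and the job is handed in when it is done.

Besides the shell and the picture viewer there is one more tool, called after ">>>" in YAML: its name, and indented under it one key for each argument. drive_tool: Moves the arm, as the interface text tells. Shifts and turns lie within -1 to 1; 1 stands for 250 mm of shift or 180 degrees of turn. Its arguments: {"type":"object","properties":{"plan":{"type":"array"},"newtons":{"type":"number"}},"required":["plan"]}

```bash
mkdir -p pics
cat > h.py <<'E'
import numpy as np, cv2
from plant import arm
from scipy.spatial.transform import Rotation as Ro
def snap(name,fn=None):
    s=arm.sense(); im,d=arm.grab_frame(name)
    if fn: cv2.imwrite('pics/'+fn,im[:,:,::-1])
    return s,im,d
def cam(name,s=None):
    c=arm.calibration(name)
    K=np.array([[c['fx'],0,c['cx']],[0,c['fy'],c['cy']],[0,0,1]]);D=np.array(c['dist'],float)
    if 'hand_eye' in c:
        T=np.eye(4);T[:3,:3]=Ro.from_quat(s['ee_rot']).as_matrix();T[:3,3]=s['position']
        M=T@np.array(c['hand_eye']); R=M[:3,:3].T; t=-R@M[:3,3]
    else: R=np.array(c['R']);t=np.array(c['t'])
    return K,D,R,t
def rays(px,C):
    K,D,R,t=C
    u=cv2.undistortPoints(np.array(px,float).reshape(-1,1,2),K,D).reshape(-1,2)
    return np.c_[u,np.ones(len(u))]
def onplane(px,z,C):
    K,D,R,t=C; r=rays(px,C)@R; o=-R.T@t
    k=(z-o[2])/r[:,2]; return o+r*k[:,None]
def bydepth(px,dep,C):
    K,D,R,t=C; r=rays(px,C)*np.array(dep)[:,None]; return (r-t)@R
def cloud(d,C,mask=None):
    m=d>0
    if mask is not None: m&=mask
    v,u=np.nonzero(m); return bydepth(np.c_[u,v],d[v,u],C),np.c_[u,v]
def proj(X,C):
    K,D,R,t=C; return cv2.projectPoints(np.array(X,float).reshape(-1,3),cv2.Rodrigues(R)[0],t,K,D)[0].reshape(-1,2)
E
python3 - <<'E'
from h import *
s=arm.sense();print({k:np.round(v,3) for k,v in s.items()}, arm.nose_length)
for n in('scene','top','wrist'):
    snap(n,n+'0.png')
    print(n,arm.calibration(n))
E
```

```text
{'time': np.float64(0.0), 'qpos': array([ 1.238,  0.468, -0.012,  1.604,  0.006,  1.071, -0.056]), 'qd': array([-0.001,  0.001,  0.   ,  0.001,  0.   , -0.   ,  0.   ]), 'tau': array([ 1.0000e-03, -5.3238e+01,  2.2000e-02, -2.5130e+01,  1.1000e-02,
        8.0000e-03, -0.0000e+00]), 'position': array([ 0.186, -0.622,  0.238]), 'ee_rot': array([ 0.99 ,  0.144, -0.   , -0.001]), 'wrist_force': array([ 0.317,  1.219, -0.462]), 'moment': array([-0.031,  0.019,  0.01 ]), 'opening': np.float64(0.085)} 0.008
scene {'fx': 449.7577506422125, 'fy': 449.7577506422125, 'cx': 318.6170760053203, 'cy': 237.0323763982597, 'dist': array([-0.04513216,  0.        ,  0.        ,  0.        ,  0.        ]), 'R': array([[ 0.06630573,  0.99779519,  0.00288282],
       [ 0.78438852, -0.05033821, -0.61822384],
       [-0.61671565,  0.04325303, -0.78599681]]), 't': array([-0.05661853, -0.3908081 ,  1.40895902])}
top {'fx': 548.1628136218437, 'fy': 548.1628136218437, 'cx': 318.5597192248411, 'cy': 244.75753434886468, 'dist': array([-0.17321743,  0.        ,  0.        ,  0.        ,  0.        ]), 'R': array([[ 0.01925691, -0.99962249,  0.01959698],
       [-0.99451971, -0.02116579, -0.10238435],
       [ 0.10276049, -0.01751797, -0.99455186]]), 't': array([-0.02729271,  0.54479477,  1.42140177])}
wrist {'fx': 343.51008885818635, 'fy': 343.51008885818635, 'cx': 316.4300354310461, 'cy': 243.73560627869165, 'dist': array([-0.02002821,  0.        ,  0.        ,  0.        ,  0.        ]), 'hand_eye': array([[-1.28203599e-03, -9.65349837e-01, -2.60956029e-01,
         6.57740565e-02],
       [ 9.99999178e-01, -1.24689111e-03, -3.00237582e-04,
         1.02392841e-03],
       [-3.55494508e-05, -2.60956199e-01,  9.65350641e-01,
        -1.34821363e-01],
       [ 0.00000000e+00,  0.00000000e+00,  0.00000000e+00,
         1.00000000e+00]])}
```

View pics/scene0.png

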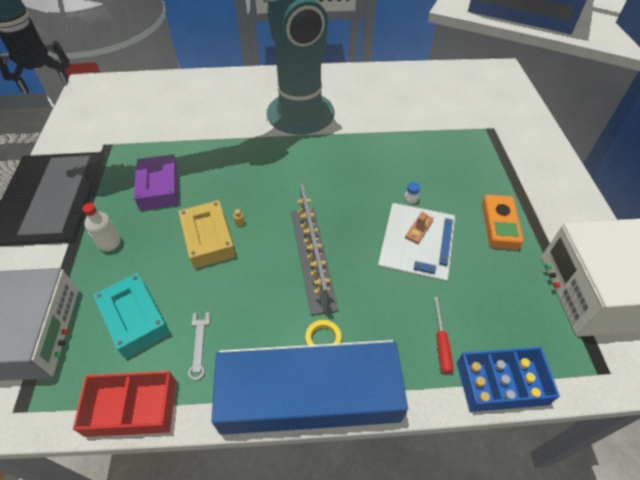

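View pics/top0.png

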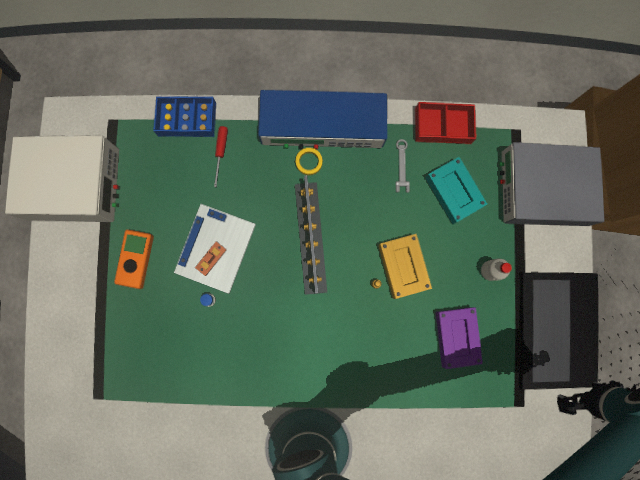

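View pics/wrist0.png

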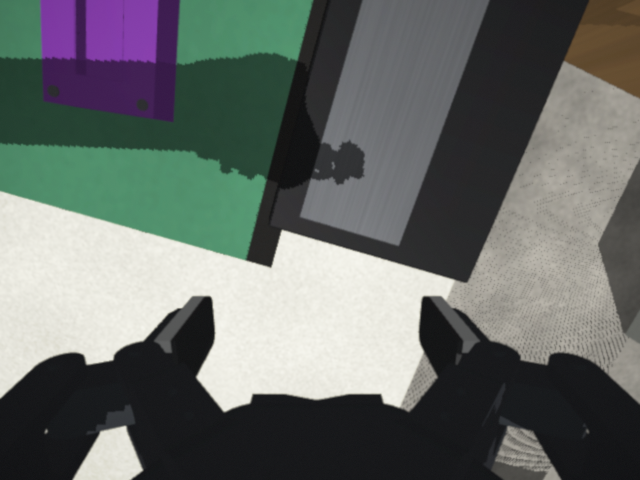

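The top view shows the copper carrier at about (211,259) on the white jig plate (214,250), the brass mount at (405,266), and the panel at (312,237). Candidates that could be confused:
- **Mount:** brass (405,266), purple (458,335) or turquoise (455,190). I choose brass by the description.
- **Carrier:** only the copper piece at (211,259). The brass attenuator at (376,283) and the brass connectors are a different shape.

I'll measure these next and check with a close crop.

Run:
```python
from h import *
out={}
for n in('top','scene'):
    s,im,d=snap(n); C=cam(n)
    for t in('carrier_mid','jig','mount_mouth','panel_top','jar','attenuator','bottle'):
        if n=='scene' and t in('jar','bottle','attenuator'): continue
        for r in arm.cut_out(t,n)[:3]:
            m=r['pixels']; P,uv=cloud(d,C,m)
            if len(P)==0: continue
            print(n,t,round(r['confidence'],2),np.round(r['location']),m.sum(),np.round(np.median(P,0),4),'z95',np.round(np.percentile(P[:,2],[5,50,95]),4))
            out[n+t+str(round(r['confidence'],2))]=m
    np.savez('f_'+n,im=im,d=d,**out)
    a=im[190:310,150:450] if n=='top' else im[170:290,160:480]
    cv2.imwrite(f'pics/crop_{n}.png',cv2.resize(a,None,fx=2.5,fy=2.5,interpolation=cv2.INTER_CUBIC)[:,:,::-1])
print(arm.sense()['time'])
```

```text
top carrier_mid 0.95 [211. 262.] 440 [0.5035 0.2666 0.0243] z95 [0.0178 0.0243 0.0642]
top jig 0.73 [214. 242.] 3870 [0.5404 0.2582 0.0116] z95 [0.0058 0.0116 0.0243]
top mount_mouth 0.69 [407. 267.] 2244 [ 0.4928 -0.2439  0.0438] z95 [0.0268 0.0438 0.0502]
top mount_mouth 0.65 [453. 188.] 2204 [ 0.7006 -0.3832  0.0441] z95 [0.0189 0.0441 0.0511]
top mount_mouth 0.56 [459. 340.] 2372 [ 0.3054 -0.3901  0.0439] z95 [0.0209 0.0439 0.0502]
top panel_top 0.95 [310. 236.] 2539 [0.5654 0.006  0.0104] z95 [0.0039 0.0104 0.1022]
top jar 0.55 [206. 301.] 166 [0.3933 0.2695 0.0482] z95 [0.0123 0.0482 0.0551]
top attenuator 0.65 [376. 281.] 57 [ 0.4462 -0.168   0.0327] z95 [0.0232 0.0327 0.0485]
top bottle 0.85 [496. 269.] 541 [ 0.4837 -0.4749  0.0873] z95 [0.0156 0.0873 0.1318]
top bottle 0.35 [311. 240.] 2523 [0.565  0.0056 0.0104] z95 [0.0039 0.0104 0.1021]
scene carrier_mid 0.78 [418. 230.] 451 [0.5105 0.2631 0.0228] z95 [0.0173 0.0228 0.0616]
scene carrier_mid 0.6 [501. 223.] 1810 [0.5072 0.4699 0.0344] z95 [0.0043 0.0344 0.0403]
scene jig 0.83 [417. 245.] 4037 [0.549  0.2563 0.0105] z95 [0.0066 0.0105 0.0236]
scene mount_mouth 0.96 [129. 315.] 3669 [ 0.7107 -0.3834  0.0444] z95 [0.0127 0.0444 0.048 ]
scene mount_mouth 0.93 [206. 232.] 2434 [ 0.5064 -0.2445  0.0434] z95 [0.0135 0.0434 0.0472]
scene mount_mouth 0.58 [156. 182.] 2075 [ 0.3224 -0.3924  0.0434] z95 [0.0115 0.0434 0.0481]
scene panel_top 0.58 [310. 261.] 2847 [0.5969 0.0026 0.01  ] z95 [0.0055 0.01   0.1003]
0.8
```

View pics/crop_top.png

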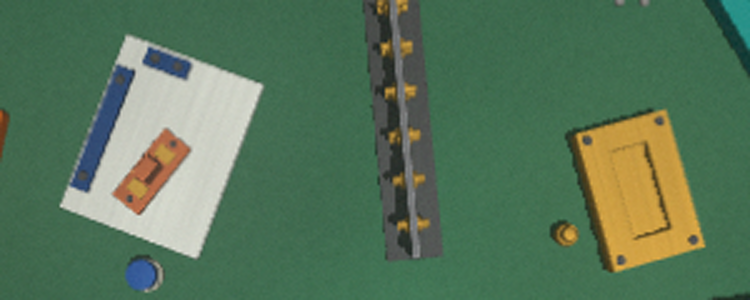

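View pics/crop_scene.png

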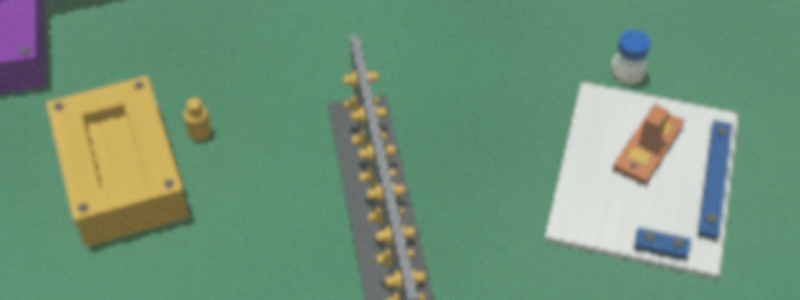

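Run:
```python
from h import *
def rect(P2):
    (c,wh,a)=cv2.minAreaRect(P2.astype(np.float32)); return np.round(c,4),np.round(wh,4),round(a,1)
for n in('top','scene'):
    f=np.load(f'f_{n}.npz'); im=f['im'];d=f['d'];C=cam(n)
    hsv=cv2.cvtColor(im,cv2.COLOR_RGB2HSV)
    P,uv=cloud(d,C); H=hsv[uv[:,1],uv[:,0]]
    reg=lambda x0,x1,y0,y1:(P[:,0]>x0)&(P[:,0]<x1)&(P[:,1]>y0)&(P[:,1]<y1)
    # jig white+blue+copper non green
    g=(H[:,0]>60)&(H[:,0]<90)&(H[:,1]>80)
    m=reg(.42,.7,.13,.4)&~g&(P[:,2]>0.0)
    # drop the jar
    mask=np.zeros((480,640),np.uint8); mask[uv[m,1],uv[m,0]]=255
    mask=cv2.morphologyEx(mask,cv2.MORPH_OPEN,np.ones((3,3)))
    k,l,st,_=cv2.connectedComponentsWithStats(mask); i=1+np.argmax(st[1:,4]); v,u=np.nonzero(l==i)
    w=H[:,2]
    q=onplane(np.c_[u,v],0.01,C); print(n,'jig',rect(q[:,:2]))
    # blue
    mb=reg(.4,.7,.13,.45)&(H[:,0]>100)&(H[:,0]<125)&(H[:,1]>120)
    mask[:]=0; mask[uv[mb,1],uv[mb,0]]=255
    k,l,st,_=cv2.connectedComponentsWithStats(mask)
    for i in range(1,k):
        if st[i,4]>40:
            v,u=np.nonzero(l==i); print(' blue',rect(onplane(np.c_[u,v],0.022,C)[:,:2]))
    mc=reg(.42,.6,.18,.36)&((H[:,0]<16)|(H[:,0]>170))&(H[:,1]>90)
    lo=mc&(P[:,2]<.035); hi=mc&(P[:,2]>.05)
    print(' carrier low',rect(P[lo,:2]),P[lo,2].mean(),' lug',rect(P[hi,:2]),P[hi].mean(0))
    mm=reg(.38,.6,-.36,-.15)&(H[:,0]>16)&(H[:,0]<30)&(H[:,1]>100)&(P[:,2]>.038)
    mask[:]=0; mask[uv[mm,1],uv[mm,0]]=255
    k,l,st,_=cv2.connectedComponentsWithStats(mask); i=1+np.argmax(st[1:,4]); v,u=np.nonzero(l==i)
    q=onplane(np.c_[u,v],0.045,C); print(' mount',rect(q[:,:2]),np.median(P[mm,2]))
    pt=reg(.3,.8,-.08,.08)&(P[:,2]>.085); print(' panel',rect(P[pt,:2]),np.percentile(P[pt,2],[50,95,99.5]), P[pt,0].min(),P[pt,0].max())
```

```text
top jig (array([0.5328, 0.2631]), array([0.164 , 0.2024]), 70.9)
 blue (array([0.6208, 0.2597]), array([0.0477, 0.0165]), 71.2)
 blue (array([0.5487, 0.3256]), array([0.0181, 0.1367]), 70.7)
 carrier low (array([0.5038, 0.2705]), array([0.0363, 0.0894]), 52.7) 0.02329633350804969  lug (array([0.5043, 0.2706]), array([0.017 , 0.0242]), 53.6) [0.50387886 0.26977479 0.06257616]
 mount (array([ 0.4933, -0.2449]), array([0.1505, 0.1008]), 16.2) 0.04529795563091031
 panel (array([0.568 , 0.0034]), array([0.2993, 0.0227]), 7.6) [0.10083717 0.10513413 0.10856388] 0.41918031453423954 0.7163577098881473
scene jig (array([0.5296, 0.2625]), array([0.1667, 0.2136]), 72.0)
 blue (array([0.544 , 0.3252]), array([0.0141, 0.1042]), 70.7)
 blue (array([0.6187, 0.2571]), array([0.0433, 0.0155]), 72.3)
 carrier low (array([0.5019, 0.2692]), array([0.0338, 0.0876]), 53.6) 0.022633381274611026  lug (array([0.5018, 0.2695]), array([0.0155, 0.0228]), 50.7) [0.50433834 0.26825992 0.05933717]
 mount (array([ 0.4924, -0.2458]), array([0.1566, 0.0985]), 16.6) 0.04475022632404
 panel (array([0.5622, 0.0039]), array([0.3007, 0.0085]), 6.7) [0.09927342 0.10195767 0.1033246 ] 0.4125339044160332 0.7112559050883754
```

```bash
cat >> h.py <<'E'
def go(pos,yaw,base=None):
    """print shift/turn for target TCP pos, tool x at world yaw (deg), tool z down"""
    s=arm.sense()
    R0=Ro.from_quat(s['ee_rot']); p0=np.array(s['position'])
    y=np.radians(yaw)
    Rt=Ro.from_matrix(np.c_[[np.cos(y),np.sin(y),0],[np.sin(y),-np.cos(y),0],[0,0,-1]])
    sh=R0.inv().apply(np.array(pos)-p0)/0.25; tr=(R0.inv()*Rt).as_rotvec()/np.pi
    print('from',np.round(p0,4),'F',np.round(s['wrist_force'],1),'shift',np.round(sh,4),'turn',np.round(tr,4),'rows>=',max(np.linalg.norm(sh)*4,np.linalg.norm(tr)*180/10.7))
def yaw():
    s=arm.sense(); x=Ro.from_quat(s['ee_rot']).as_matrix(); return np.degrees(np.arctan2(x[1,0],x[0,0])), x[:,2]
E
python3 - <<'E'
from h import *
go([.47,-.245,.23],60)
E
```

```text
from [ 0.1857 -0.6229  0.2393] F [-0.4 -0.5 -0.4] shift [ 1.5216 -1.1239  0.0371] turn [ 0.      0.     -0.2411] rows>= 7.568202292504262
```

>>> drive_tool:
  plan:
    - [[1,0.76,-0.56,0.02,0,0,-0.12],[1,0.76,-0.56,0.02,0,0,-0.12],[1,0.76,-0.56,0.02,0,0,-0.12],[1,0.76,-0.56,0.02,0,0,-0.12],[1,0.76,-0.56,0.02,0,0,-0.12]]

```text
time: 1.42
position: [0.331, -0.4309, 0.2347]
ee_rot: [0.944, 0.331, 0.001, -0.0]
wrist_force: [-0.5, -1.0, 0.2]
opening: 0.0854
```

Run:
```python
from h import *
print(arm.sense()['time']);go([.47,-.245,.2],60)
```

```text
1.425
from [ 0.331  -0.4309  0.2347] F [-0.5 -1.   0.2] shift [ 0.8982 -0.2337  0.1401] turn [ 0.0002 -0.0005 -0.1187] rows>= 3.7544881649298603
```

>>> drive_tool:
  plan:
    - [[1,0.9,-0.23,0.14,0,0,-0.12],[1,0.9,-0.23,0.14,0,0,-0.12],[1,0.9,-0.23,0.14,0,0,-0.12],[1,0.9,-0.23,0.14,0,0,-0.12],[1,0.9,-0.23,0.14,0,0,-0.12],[1,0.9,-0.23,0.14,0,0,-0.12]]

```text
time: 2.17
position: [0.4685, -0.2516, 0.1992]
ee_rot: [0.867, 0.498, -0.0, 0.0]
wrist_force: [0.3, -0.5, -0.2]
opening: 0.0856
```

Run:
```python
from h import *
s,im,d=snap('wrist','w1.png'); C=cam('wrist',s); np.savez('f_w1',im=im,d=d,p=s['position'],q=s['ee_rot'])
print(s['time'],s['position'])
m=arm.cut_out('mount_mouth','wrist')
for r in m[:3]:
    P,uv=cloud(d,C,r['pixels']); print(r['confidence'],r['location'],np.median(P,0),r['pixels'].sum())
go([.505,.262,.25],143)
```

```text
2.175 [ 0.46850731 -0.25162625  0.19921595]
0.95 [333.8, 208.0] [ 0.49395945 -0.24505974  0.04483316] 20585
0.83 [265.5, 377.1] [ 0.35529194 -0.35317445  0.04164646] 5210
0.76 [593.3, 232.0] [ 0.68104157 -0.37250505  0.0436085 ] 17233
from [ 0.4682 -0.2521  0.1993] F [-0.7 -0.7  0.2] shift [ 1.8484 -0.9129 -0.2045] turn [-2.000e-04  3.000e-04 -4.632e-01] rows>= 8.286684975955383
```

View pics/w1.png

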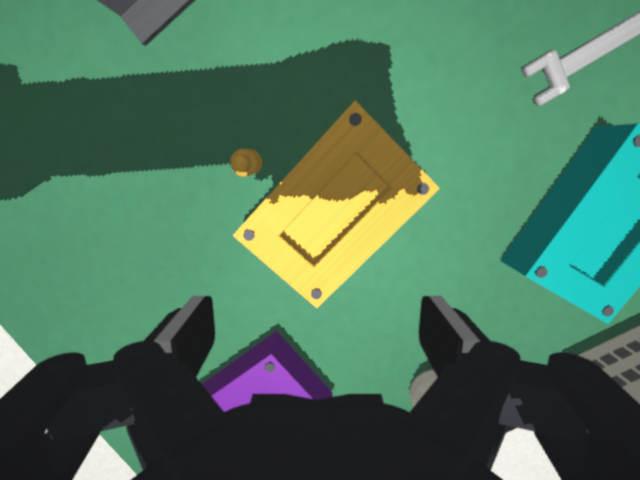

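The close wrist view shows the brass mount at (335,205) with its pocket at (337,207). The attenuator is at (246,162), purple is partly hidden at (270,370), and turquoise is at (600,230). This confirms brass.

Run:
```python
from h import *
f=np.load('f_w1.npz'); im=f['im'];d=f['d'];C=cam('wrist',dict(position=f['p'],ee_rot=f['q']))
P,uv=cloud(d,C)
reg=(P[:,0]>.38)&(P[:,0]<.6)&(P[:,1]>-.345)&(P[:,1]<-.16)
top=reg&(P[:,2]>.04)&(P[:,2]<.052)&(uv[:,1]<310)
mask=np.zeros((480,640),np.uint8); mask[uv[top,1],uv[top,0]]=255
k,l,st,_=cv2.connectedComponentsWithStats(mask); i=1+np.argmax(st[1:,4]); M=(l==i).astype(np.uint8)
v,u=np.nonzero(M); q=onplane(np.c_[u,v],.045,C)[:,:2]; print('block',cv2.minAreaRect(q.astype(np.float32)),np.median(P[top,2]))
cs,h=cv2.findContours(M,cv2.RETR_CCOMP,cv2.CHAIN_APPROX_NONE)
for c,hh in zip(cs,h[0]):
    if hh[3]>=0 and len(c)>60:
        q=onplane(c.reshape(-1,2),.045,C)[:,:2]; print('hole',cv2.minAreaRect(q.astype(np.float32)))
cv2.imwrite('pics/w1c.png',cv2.resize(im[90:320,220:450],None,fx=2.6,fy=2.6,interpolation=cv2.INTER_CUBIC)[:,:,::-1])
print(onplane([(355,101),(438,187),(317,307),(234,236)],.045,C))
```

```text
block ((0.4897477328777313, -0.2464863359928131), (0.15032494068145752, 0.10027198493480682), 16.362070083618164) 0.04514440470600422
hole ((0.4894710183143616, -0.24559462070465088), (0.09512907266616821, 0.041562870144844055), 16.050479888916016)
[[ 0.54725161 -0.17831458  0.045     ]
 [ 0.57499298 -0.27228695  0.045     ]
 [ 0.43235775 -0.3155126   0.045     ]
 [ 0.40417044 -0.22115571  0.045     ]]
```

>>> drive_tool:
  plan:
    - [[1,0.92,-0.45,-0.25,0,0,-0.23],[1,0.92,-0.45,-0.25,0,0,-0.23],[1,0.92,-0.45,-0.25,0,0,-0.23],[1,0.92,-0.45,-0.25,0,0,-0.23],[1,0.92,-0.45,-0.25,0,0,-0.23]]

```text
time: 2.9
position: [0.488, 0.0081, 0.2634]
ee_rot: [0.633, 0.774, 0.001, 0.001]
wrist_force: [0.6, -0.7, -0.7]
opening: 0.0853
```

View pics/w1c.png

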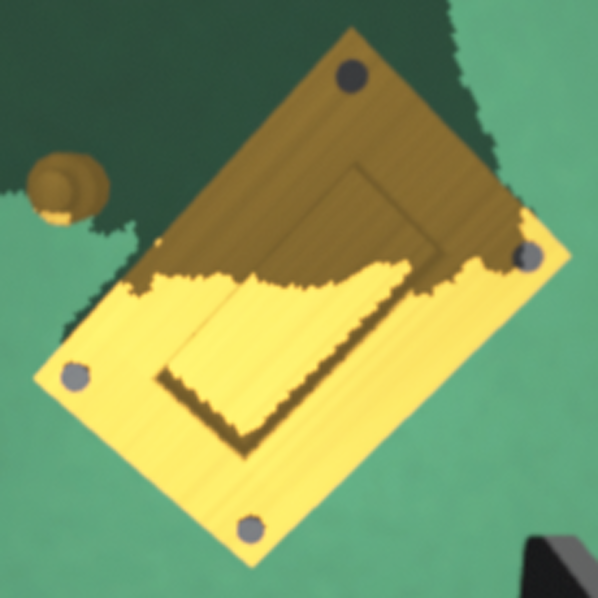

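Run:
```python
from h import *
print(arm.sense()['time']);go([.52,.265,.2],143)
```

```text
2.9
from [0.488  0.0081 0.2634] F [ 0.6 -0.7 -0.7] shift [0.9817 0.3287 0.2543] turn [ 0.0009  0.0004 -0.2308] rows>= 4.2640368514856775
```

>>> drive_tool:
  plan:
    - [[1,0.98,0.33,0,0,0,-0.23],[1,0.98,0.33,0.25,0,0,-0.23],[1,0.98,0.33,0.25,0,0,-0.23],[1,0.98,0.33,0.25,0,0,-0.23],[1,0.98,0.33,0.25,0,0,-0.23],[1,0.98,0.33,0.25,0,0,-0.23],[1,0.98,0.33,0.25,0,0,-0.23]]

```text
time: 3.78
position: [0.5218, 0.259, 0.1992]
ee_rot: [0.322, 0.947, -0.001, 0.0]
wrist_force: [0.2, 0.4, -0.1]
opening: 0.0853
```

```bash
cat > jigm.py <<'E'
from h import *
import sys
fn=sys.argv[1]
def rect(a):
    c,w,g=cv2.minAreaRect(a.astype(np.float32)); return np.round(c,4),np.round(w,4),round(g,2)
s,im,d=snap('wrist',fn+'.png'); C=cam('wrist',s); np.savez('f_'+fn,im=im,d=d,p=s['position'],q=s['ee_rot'])
print(s['time'],s['position'],yaw(),s['qpos'][-1])
P,uv=cloud(d,C); hsv=cv2.cvtColor(im,cv2.COLOR_RGB2HSV); H=hsv[uv[:,1],uv[:,0]]
reg=(P[:,0]>.42)&(P[:,0]<.7)&(P[:,1]>.12)&(P[:,1]<.42)
def comps(m,z,name,mn=300):
    mask=np.zeros((480,640),np.uint8); mask[uv[m,1],uv[m,0]]=255
    k,l,st,_=cv2.connectedComponentsWithStats(mask)
    for i in range(1,k):
        if st[i,4]>mn:
            v,u=np.nonzero(l==i); print(name,st[i,4],rect(onplane(np.c_[u,v],z,C)[:,:2]),'z',round(float(np.median(cloud(d,C,l==i)[0][:,2])),4))
blue=(H[:,0]>100)&(H[:,0]<125)&(H[:,1]>120)
cop=((H[:,0]<16)|(H[:,0]>170))&(H[:,1]>90)
comps(reg&blue,.022,'blue')
comps(reg&(P[:,2]>.005)&(H[:,1]<60)&(H[:,2]>80),.01,'plate')
comps(reg&(P[:,2]>.016)&(P[:,2]<.03)&~blue,.022,'low')
comps(reg&(P[:,2]>.055)&(P[:,2]<.07)&cop,.062,'lug',100)
E
python3 jigm.py w2
```

```text
3.775 [0.52179285 0.25904635 0.19919056] (np.float64(142.38743503399522), array([ 6.52401211e-04, -1.46546606e-03, -9.99998713e-01])) 0.044945575942865454
blue 2943 (array([0.545 , 0.3252]), array([0.0192, 0.1376]), 70.73) z 0.0222
blue 835 (array([0.6154, 0.2589]), array([0.0482, 0.0226]), 71.08) z 0.0222
plate 25256 (array([0.5288, 0.2629]), array([0.1599, 0.1994]), 70.8) z 0.0102
plate 561 (array([0.5166, 0.0784]), array([0.0185, 0.0788]), 19.45) z 0.2306
plate 573 (array([0.6941, 0.3083]), array([0.0185, 0.0788]), 85.18) z 0.2307
low 3221 (array([0.4995, 0.2705]), array([0.0354, 0.0893]), 52.99) z 0.0223
lug 618 (array([0.4994, 0.2707]), array([0.0158, 0.024 ]), 52.56) z 0.0621
```

View pics/w2.png

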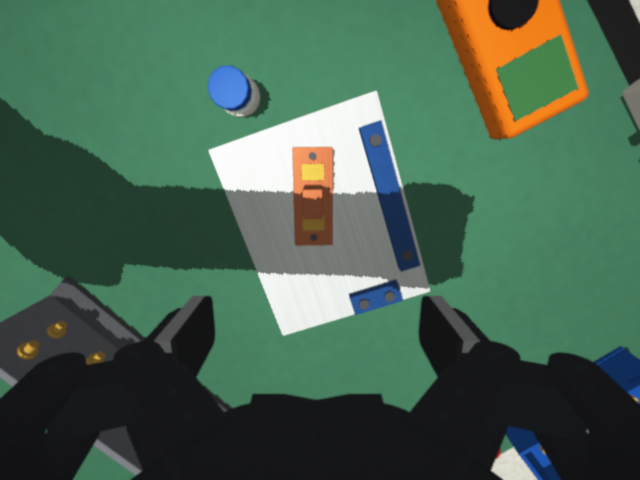

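The wrist view shows the carrier at (313,196), the long stop at (390,195), the short stop at (376,297), and the jar at (231,90), clear of the path. I'll descend and re-measure from closer.

Run:
```python
from h import *
go([.4995,.2706,.11],142.8)
```

```text
from [0.5218 0.2591 0.1994] F [-0.5 -0.5 -0.1] shift [ 0.0992 -0.0177  0.3576] turn [-0.0002  0.0004 -0.0023] rows>= 1.4860022016415841
```

>>> drive_tool:
  plan:
    - [[1,0.099,-0.018,0.18,0,0,-0.002],[1,0.099,-0.018,0.36,0,0,-0.002],[1,0.099,-0.018,0.36,0,0,-0.002],[1,0.099,-0.018,0.36,0,0,-0.002]]

```text
time: 4.32
position: [0.4999, 0.2728, 0.111]
ee_rot: [0.319, 0.948, 0.001, 0.001]
wrist_force: [0.6, 0.3, 1.6]
opening: 0.0855
```

```bash
python3 jigm.py w3; python3 -c "
from h import *
go([.4995,.2706,.042],142.8)"
```

```text
4.325 [0.49989767 0.27277702 0.11101384] (np.float64(142.8711179816002), array([ 0.00322325,  0.00134067, -0.99999391])) -0.06951693845780123
blue 4197 (array([0.5324, 0.3292]), array([0.02  , 0.1133]), 70.68) z 0.0222
blue 1550 (array([0.6138, 0.2595]), array([0.0486, 0.0261]), 70.96) z 0.0221
plate 39008 (array([0.5289, 0.2627]), array([0.16 , 0.201]), 70.71) z 0.0103
low 5274 (array([0.4995, 0.2706]), array([0.0359, 0.0901]), 53.0) z 0.0223
lug 1185 (array([0.4985, 0.2712]), array([0.0157, 0.0259]), 53.3) z 0.0621
from [0.5001 0.2732 0.1114] F [0.6 0.3 0.4] shift [-0.0037 -0.0105  0.2777] turn [0.001  0.0006 0.0004] rows>= 1.1116331261963548
```

View pics/w3.png

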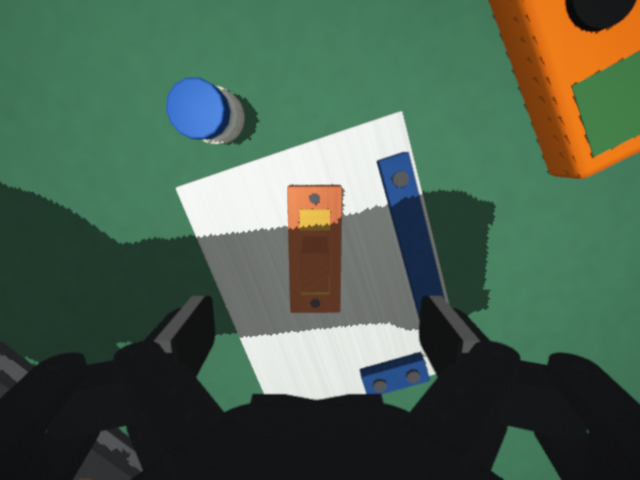

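>>> drive_tool:
  plan:
    - [[1,-0.004,-0.01,0.14,0.001,0.001,0],[1,-0.004,-0.01,0.27,0.001,0.001,0],[1,-0.004,-0.01,0.275,0.001,0.001,0],[1,-0.004,-0.01,0.275,0.001,0.001,0]]

```text
time: 4.88
position: [0.4989, 0.2712, 0.0424]
ee_rot: [0.318, 0.948, 0.0, -0.001]
wrist_force: [1.4, -0.6, 0.1]
opening: 0.0856
```

Run:
```python
from h import *
go([.4995,.2706,.042],143)
snap('wrist','w4.png')
```

```text
from [0.4989 0.2712 0.0424] F [ 1.4 -0.6  0.1] shift [-0.0034 -0.0006  0.0016] turn [-0.0002 -0.0007 -0.0003] rows>= 0.015172086529534976
```

View pics/w4.png

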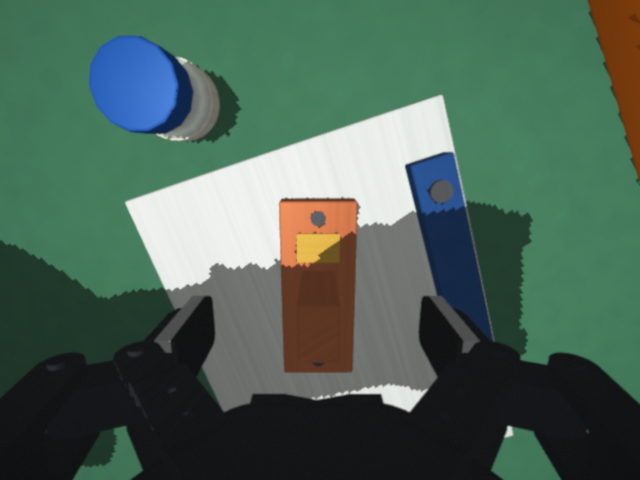

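The lug (320,290) is centred between the jaws. Closing the gripper.

>>> drive_tool:
  plan:
    - [[0,0,0,0,0,0,0],[0,0,0,0,0,0,0],[0,0,0,0,0,0,0],[0,0,0,0,0,0,0],[0,0,0,0,0,0,0],[0,0,0,0,0,0,0]]
  newtons: 30

```text
time: 5.68
position: [0.4981, 0.2709, 0.0408]
ee_rot: [0.318, 0.948, -0.0, -0.002]
wrist_force: [0.4, 1.0, 2.9]
opening: 0.0157
```

Run:
```python
from h import *
s=arm.sense();print(s['opening'],s['wrist_force'],s['moment'],yaw())
snap('wrist','w5.png')
# target 6mm short of home in both jig axes
ja=np.radians(-19.25); X=np.array([np.cos(ja),np.sin(ja)]);Y=np.array([-X[1],X[0]])
jc=np.array([.5289,.2628]); home=jc+.03*X+.037*Y; print(home)
p=home-.006*X-.006*Y
go([*p,.0424],160.75)
```

```text
0.01569152726299707 [0.42222143 1.01205857 2.85738705] [ 0.28055643 -0.21645584 -0.02407962] (np.float64(142.9685069248029), array([-3.53422148e-03,  2.01844662e-04, -9.99993734e-01]))
[0.56942122 0.28784057]
from [0.4981 0.2709 0.0408] F [0.9 0.7 3.1] shift [-0.1714  0.1955 -0.0071] turn [-0.0005 -0.001  -0.0988] rows>= 1.66178936081308
```

View pics/w5.png

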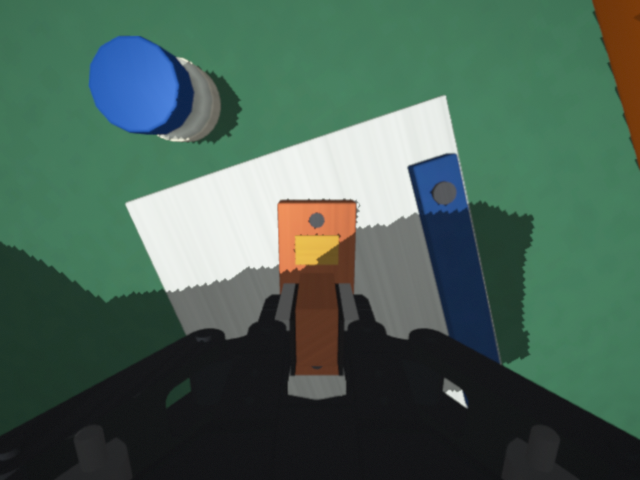

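>>> drive_tool:
  plan:
    - [[0,-0.02,0.02,0,0,0,-0.025],[0,-0.04,0.05,0,0,0,-0.05],[0,-0.065,0.075,0,0,0,-0.075],[0,-0.09,0.1,0,0,0,-0.0985],[0,-0.115,0.125,0,0,0,-0.0985],[0,-0.135,0.15,0,0,0,-0.0985],[0,-0.155,0.175,0,0,0,-0.0985],[0,-0.171,0.195,0,0,0,-0.0985],[0,-0.171,0.195,0,0,0,-0.0985],[0,-0.171,0.195,0,0,0,-0.0985]]

```text
time: 6.98
position: [0.5595, 0.2845, 0.0409]
ee_rot: [0.167, 0.986, -0.001, -0.003]
wrist_force: [-5.4, 0.6, 9.2]
opening: 0.0154
```

```bash
cat > st.py <<'E'
from h import *
import sys
s=arm.sense()
ja=np.radians(-19.25); X=np.array([np.cos(ja),np.sin(ja)]);Y=np.array([-X[1],X[0]])
jc=np.array([.5289,.2628]); home=jc+.03*X+.037*Y
e=s['position'][:2]-home; f=s['wrist_force'][:2]
print('t',s['time'],'z',s['position'][2],'jig-frame off mm',np.round([e@X*1e3,e@Y*1e3],2),'yaw',yaw(),'F jig',np.round([f@X,f@Y,s['wrist_force'][2]],1),'open',s['opening'],'mom',np.round(s['moment'],2))
if len(sys.argv)>1: snap('wrist',sys.argv[1]+'.png')
E
python3 st.py w6
```

```text
t 6.975 z 0.0408596905327535 jig-frame off mm [-8.25 -6.43] yaw (np.float64(160.75105549469617), array([-6.66255588e-03, -8.11721505e-04, -9.99977475e-01])) F jig [-5.3 -1.2  9.2] open 0.015447109063248516 mom [-0.05  0.88 -0.02]
```

View pics/w6.png

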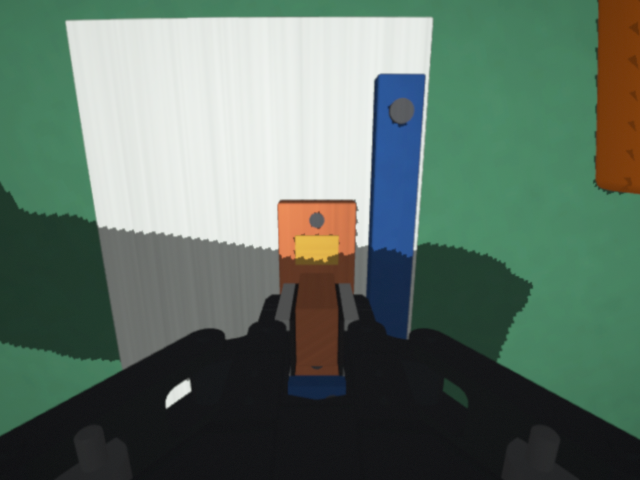

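>>> drive_tool:
  plan:
    - [[0,0,0.006,-0.002,0,0,0],[0,0,0.012,-0.002,0,0,0],[0,0,0.018,-0.002,0,0,0],[0,0,0.024,-0.002,0,0,0],[0,0,0.028,-0.002,0,0,0],[0,0,0.032,-0.002,0,0,0],[0,0,0.032,-0.002,0,0,0]]

```text
time: 7.9
position: [0.5629, 0.2886, 0.041]
ee_rot: [0.168, 0.986, -0.004, -0.003]
wrist_force: [-3.5, -5.2, 10.3]
opening: 0.0157
```

```bash
python3 st.py w7
```

```text
t 7.9 z 0.0409574770374287 jig-frame off mm [-6.39 -1.46] yaw (np.float64(160.63850283069408), array([-0.00698768, -0.00638057, -0.99995523])) F jig [-1.6 -6.1 10.3] open 0.015695263248901282 mom [-1.39  0.83  0.01]
```

View pics/w7.png

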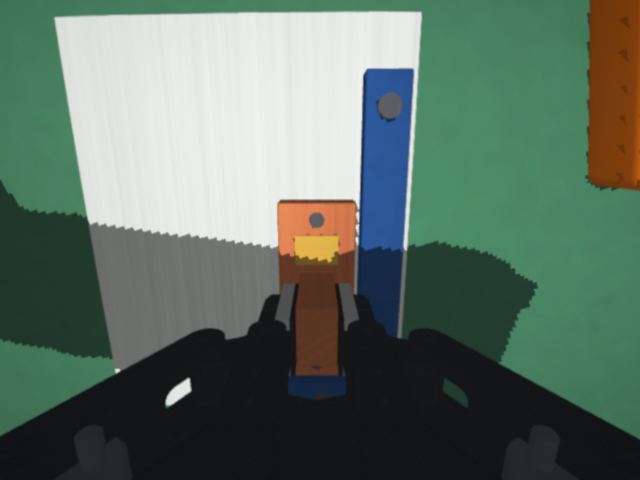

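>>> drive_tool:
  plan:
    - [[0,0,0.004,-0.004,0,0,0],[0,0,0.008,-0.004,0,0,0],[0,0,0.012,-0.004,0,0,0],[0,0,0.016,-0.004,0,0,0],[0,0,0.016,-0.004,0,0,0]]

```text
time: 8.57
position: [0.5637, 0.2912, 0.041]
ee_rot: [0.168, 0.986, -0.005, -0.003]
wrist_force: [-5.7, -9.4, 9.2]
opening: 0.0155
```

```bash
python3 st.py
```

```text
t 8.575 z 0.041042123512431486 jig-frame off mm [-6.46  1.28] yaw (np.float64(160.66384580670183), array([-0.00856746, -0.00869665, -0.99992548])) F jig [ -2.3 -10.7   9.2] open 0.015544210738132346 mom [-2.12  1.12  0.22]
```

>>> drive_tool:
  plan:
    - [[0,-0.008,0.004,-0.004,0,0,0],[0,-0.016,0.004,-0.004,0,0,0],[0,-0.024,0.004,-0.004,0,0,0],[0,-0.028,0.004,-0.004,0,0,0],[0,-0.032,0.004,-0.004,0,0,0],[0,-0.032,0.004,-0.004,0,0,0]]

```text
time: 9.32
position: [0.5642, 0.2912, 0.0414]
ee_rot: [0.166, 0.986, -0.007, -0.009]
wrist_force: [-22.5, -9.7, 15.5]
opening: 0.0157
```

```bash
python3 st.py w8
python3 - <<'E'
from h import *
s,im,d=snap('top'); cv2.imwrite('pics/t8.png',cv2.resize(im[180:310,150:290],None,fx=4,fy=4,interpolation=cv2.INTER_CUBIC)[:,:,::-1])
s,im,d=snap('scene'); cv2.imwrite('pics/s8.png',cv2.resize(im[180:300,360:480],None,fx=5,fy=5,interpolation=cv2.INTER_CUBIC)[:,:,::-1])
E
```

```text
t 9.325 z 0.041373907514457464 jig-frame off mm [-5.98  1.44] yaw (np.float64(160.83099388187384), array([-0.02034317, -0.01040632, -0.9997389 ])) F jig [-18.  -16.6  15.5] open 0.015695591667007347 mom [-2.31  4.4   0.01]
```

View pics/w8.png

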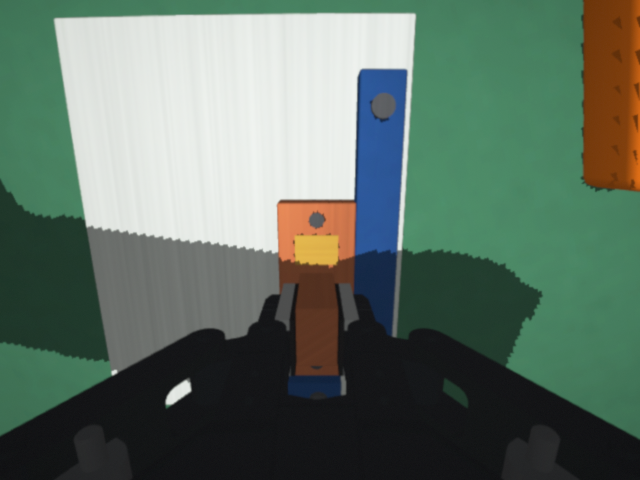

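View pics/s8.png

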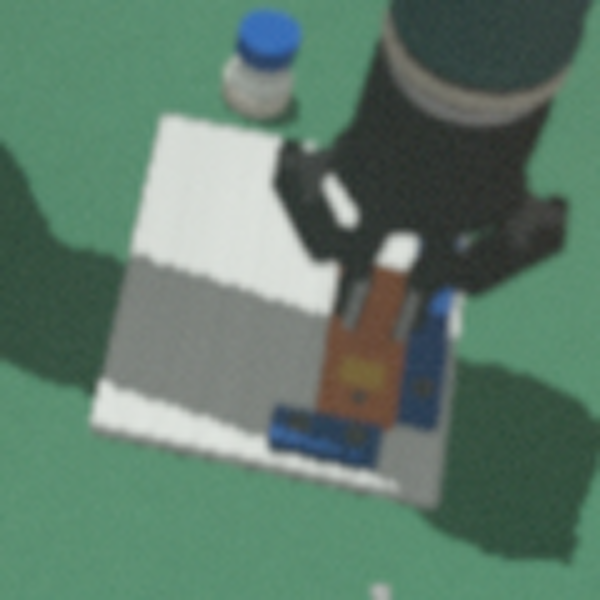

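```bash
cat > chk.py <<'E'
from h import *
import sys
fn=sys.argv[1]
ja=np.radians(-19.25); X=np.array([np.cos(ja),np.sin(ja)]);Y=np.array([-X[1],X[0]]); jc=np.array([.5289,.2628])
s,im,d=snap('wrist',fn+'.png'); C=cam('wrist',s)
cv2.imwrite('pics/'+fn+'z.png',cv2.resize(im[180:400,260:430],None,fx=2.7,fy=2.7,interpolation=cv2.INTER_NEAREST)[:,:,::-1])
P,uv=cloud(d,C); H=cv2.cvtColor(im,cv2.COLOR_RGB2HSV)[uv[:,1],uv[:,0]]
J=np.c_[(P[:,:2]-jc)@X,(P[:,:2]-jc)@Y]*1e3
cop=((H[:,0]<16)|(H[:,0]>170))&(H[:,1]>90)&(P[:,2]>.017)&(P[:,2]<.027)&(abs(J[:,0])<100)&(abs(J[:,1])<80)
print('copper base jig-frame x',np.percentile(J[cop,0],[.5,2,98,99.5]),'y',np.percentile(J[cop,1],[.5,2,98,99.5]),'z',np.median(P[cop,2]))
a=J[cop]; 
for x in np.arange(np.ceil(a[:,0].min()),a[:,0].max(),8):
    b=a[abs(a[:,0]-x)<1.5]
    if len(b)>5: print('  x',x,'y',b[:,1].min().round(1),b[:,1].max().round(1))
blue=(H[:,0]>100)&(H[:,0]<125)&(H[:,1]>120)&(abs(P[:,2]-.022)<.003)
for nm,q in(('long',blue&(J[:,1]>50)&(J[:,0]<66)&(J[:,1]<80)&(J[:,0]>-90)),('short',blue&(J[:,1]<52)&(J[:,0]>68)&(J[:,0]<95))):
    if q.sum(): print(nm,'x',np.percentile(J[q,0],[1,99]),'y',np.percentile(J[q,1],[1,99]))
E
python3 chk.py w9;  python3 - <<'E'
from h import *
s,im,d=snap('scene'); C=cam('scene'); np.savez('f_s9',im=im,d=d)
ja=np.radians(-19.25); X=np.array([np.cos(ja),np.sin(ja)]);Y=np.array([-X[1],X[0]])
jc=np.array([.5296,.2625])
P,uv=cloud(d,C); H=cv2.cvtColor(im,cv2.COLOR_RGB2HSV)[uv[:,1],uv[:,0]]
q=onplane(uv,.022,C); J=np.c_[(q[:,:2]-jc)@X,(q[:,:2]-jc)@Y]*1e3
r=(abs(J[:,0])<100)&(abs(J[:,1])<80)
cop=r&((H[:,0]<16)|(H[:,0]>170))&(H[:,1]>90)&(P[:,2]<.03)
blue=r&(H[:,0]>100)&(H[:,0]<125)&(H[:,1]>120)&(P[:,2]<.03)
for y in range(20,52,4):
    m=abs(J[:,1]-y)<2
    c=J[cop&m,0];b=J[blue&m&(J[:,0]>60),0]
    print(y,c.max().round(1) if len(c) else 0,b.min().round(1) if len(b) else 0,b.max().round(1) if len(b) else 0)
cv2.imwrite('pics/s9.png',cv2.resize(im[225:285,405:465],None,fx=9,fy=9,interpolation=cv2.INTER_NEAREST)[:,:,::-1])
E
```

```text
copper base jig-frame x [-19.91862132 -19.73575386  68.04647322  69.33760266] y [19.33929536 19.68022618 54.1132989  54.51014089] z 0.022890811815971787
  x -20.0 y 19.5 54.3
  x -12.0 y 19.5 54.7
  x -4.0 y 19.1 54.4
  x 4.0 y 18.8 54.6
  x 12.0 y 19.1 54.4
  x 20.0 y 19.4 54.7
  x 68.0 y 26.0 48.2
long x [-73.84457588  39.16378403] y [54.95903923 73.90116278]
short x [74.07732312 83.01974834] y [22.12689682 48.85340541]
20 69.8 78.8 93.2
24 69.2 80.4 95.4
28 67.9 81.9 94.2
32 70.1 87.5 95.7
36 68.9 91.1 94.5
40 70.5 89.9 93.2
44 69.3 89.3 92.6
48 68.6 0 0
```

View pics/s9.png

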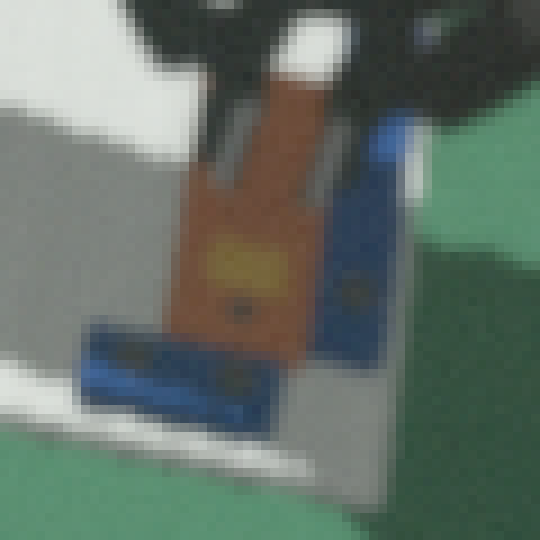

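View pics/w9z.png

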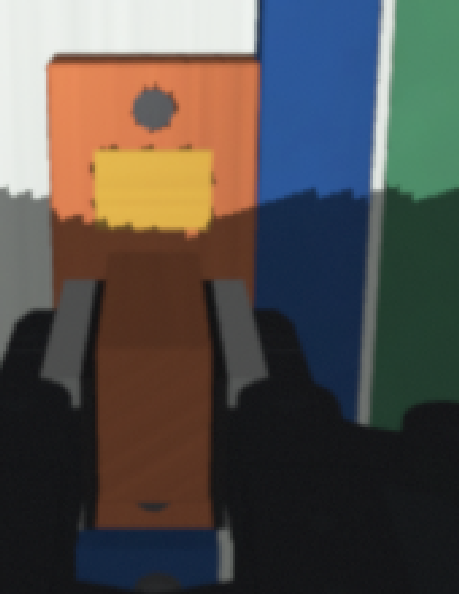

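>>> drive_tool:
  plan:
    - [[0,0,-0.012,-0.006,0,0,0],[0,-0.004,-0.012,-0.008,0,0,0],[0,-0.008,-0.012,-0.008,0,0,0],[0,-0.012,-0.012,-0.008,0,0,0],[0,-0.012,-0.012,-0.008,0,0,0]]

```text
time: 10.2
position: [0.5686, 0.2895, 0.0427]
ee_rot: [0.167, 0.986, -0.003, -0.008]
wrist_force: [-11.1, -2.7, 2.4]
opening: 0.0154
```

```bash
python3 st.py; python3 chk.py w10
```

```text
t 10.2 z 0.04265958819979193 jig-frame off mm [-1.34  1.26] yaw (np.float64(160.81389251000525), array([-0.01593814, -0.00426855, -0.99986387])) F jig [-9.6 -6.2  2.4] open 0.015446835548277891 mom [-0.64  2.81 -0.03]
copper base jig-frame x [-15.4773043  -15.34705575  72.43688269  73.60218895] y [19.3237594  19.72898879 54.12295252 54.52717514] z 0.024282027483606618
  x -15.0 y 19.2 54.4
  x -7.0 y 19.5 54.7
  x 1.0 y 19.2 54.4
  x 9.0 y 18.9 54.7
  x 17.0 y 19.2 54.4
  x 25.0 y 19.4 54.6
  x 73.0 y 25.9 48.1
long x [-73.75825952  43.97574525] y [54.95804719 73.91568764]
short x [75.75481719 88.72675446] y [21.94743727 48.88795764]
```

>>> drive_tool:
  plan:
    - [[0,-0.004,0,0.004,0,0,0],[0,-0.008,0,0.006,0,0,0],[0,-0.012,0.004,0.006,0,0,0],[0,-0.012,0.004,0.006,0,0,0]]

```text
time: 10.75
position: [0.5688, 0.2895, 0.0419]
ee_rot: [0.166, 0.986, -0.005, -0.01]
wrist_force: [-21.6, -5.1, 13.9]
opening: 0.015
```

```bash
python3 st.py; python3 chk.py w11
```

```text
t 10.75 z 0.04190790951322507 jig-frame off mm [-1.17  1.38] yaw (np.float64(160.85487040693783), array([-0.02079333, -0.00665141, -0.99976167])) F jig [-18.7 -11.9  13.9] open 0.01499493603377057 mom [-1.29  4.85 -0.04]
copper base jig-frame x [-15.44214551 -15.3300123   72.47368711  73.51063451] y [19.31829586 19.73313048 54.09670511 54.54245878] z 0.023672059209615834
  x -15.0 y 19.3 54.4
  x -7.0 y 19.5 54.6
  x 1.0 y 19.2 54.4
  x 9.0 y 18.9 54.7
  x 17.0 y 19.2 54.4
  x 25.0 y 19.5 54.6
  x 73.0 y 26.0 48.2
long x [-73.78065071  43.57869948] y [54.94649479 73.9150099 ]
short x [75.17827133 88.19209848] y [22.1430041  48.89041677]
```

>>> drive_tool:
  plan:
    - [[0,0.01,-0.006,-0.001,0,0,0],[0,0.02,-0.01,-0.001,0,0,0],[0,0.02,-0.01,-0.001,0,0,0],[0.4,0.02,-0.01,-0.001,0,0,0],[0.4,0.02,-0.01,-0.001,0,0,0],[0.4,0.02,-0.01,-0.001,0,0,0]]

```text
time: 11.55
position: [0.5732, 0.2887, 0.0436]
ee_rot: [0.168, 0.986, -0.0, -0.002]
wrist_force: [0.6, 0.7, 0.0]
opening: 0.034
```

```bash
python3 st.py; python3 chk.py w12
```

```text
t 11.55 z 0.0436454006956305 jig-frame off mm [3.32 2.08] yaw (np.float64(160.65967083528508), array([-3.43348308e-03, -1.49039751e-04, -9.99994094e-01])) F jig [0.4 0.8 0. ] open 0.03404842909358943 mom [ 0.03 -0.02  0.  ]
copper base jig-frame x [-15.54351272 -15.00017911  72.55645112  73.56156946] y [19.18694444 19.55102385 54.12811378 54.4688713 ] z 0.022221298678073334
  x -15.0 y 19.1 54.3
  x -7.0 y 19.4 54.5
  x 1.0 y 19.2 54.3
  x 9.0 y 18.8 54.4
  x 17.0 y 19.2 54.7
  x 25.0 y 19.3 54.4
  x 33.0 y 19.1 54.5
  x 41.0 y 19.3 54.1
  x 49.0 y 19.0 54.4
  x 57.0 y 19.4 54.5
  x 65.0 y 19.5 54.2
  x 73.0 y 19.4 54.3
long x [-73.95678126  52.64661587] y [54.92484582 73.84854695]
short x [74.42180642 93.6203909 ] y [13.67683629 48.82730914]
```

View pics/w12.png

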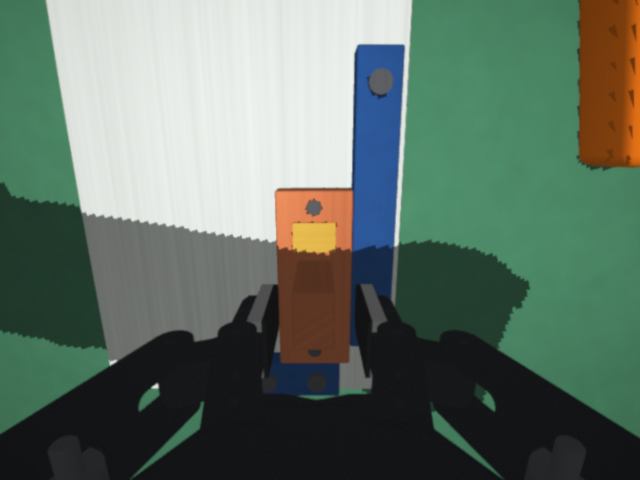

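Run:
```python
import cv2
im=cv2.imread('pics/w12.png'); cv2.imwrite('pics/w12q.png',cv2.resize(im[180:400,260:410],None,fx=2.7*1.48/1.48,fy=2.7,interpolation=cv2.INTER_NEAREST))
cv2.imwrite('pics/w12e.png',cv2.convertScaleAbs(cv2.resize(im[330:400,260:380],None,fx=6,fy=6,interpolation=cv2.INTER_NEAREST),alpha=2))
```

```text
(no output)
```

View pics/w12q.png

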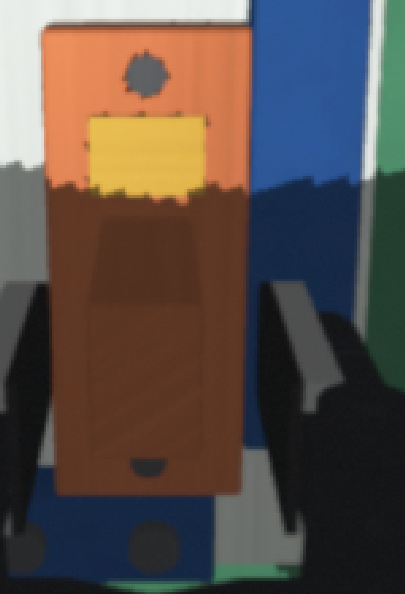

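View pics/w12e.png

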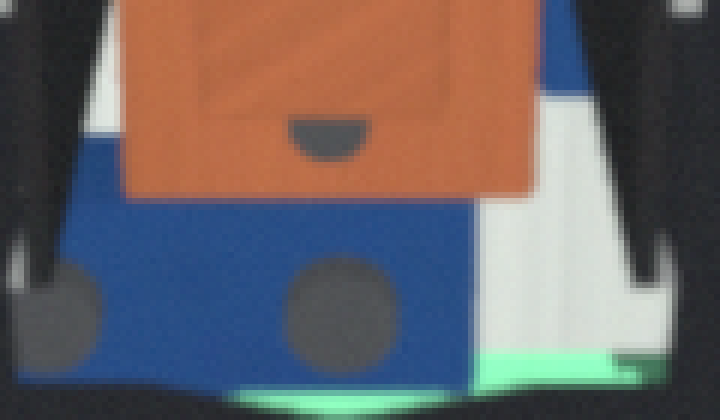

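>>> drive_tool:
  plan:
    - [[0.4,0.013,-0.007,0.002,0,0,0],[0.4,0.013,-0.007,0.002,0,0,0],[0,0.013,-0.007,0.002,0,0,0],[0,0.013,-0.007,0.002,0,0,0],[0,0.013,-0.007,0.002,0,0,0],[0,0.013,-0.007,0.002,0,0,0],[0,0.013,-0.007,0.002,0,0,0]]
  newtons: 30

```text
time: 12.48
position: [0.5691, 0.2883, 0.0431]
ee_rot: [0.168, 0.986, -0.0, -0.002]
wrist_force: [0.1, 0.1, 0.4]
opening: 0.0156
```

```bash
python3 st.py; python3 chk.py w13
```

```text
t 12.475 z 0.04307734340891198 jig-frame off mm [-0.51  0.36] yaw (np.float64(160.69794998048974), array([-4.01964998e-03, -1.94253239e-04, -9.99991902e-01])) F jig [0.1 0.2 0.4] open 0.015626818180058576 mom [ 0.2  -0.14  0.03]
copper base jig-frame x [-15.59376351 -15.47798773  72.46567328  73.48034157] y [18.74459542 19.15316674 53.6203046  54.04732235] z 0.022264468606388026
  x -15.0 y 18.8 54.0
  x -7.0 y 19.0 54.3
  x 1.0 y 18.7 53.9
  x 9.0 y 18.6 54.1
  x 17.0 y 18.8 54.0
  x 25.0 y 19.0 54.1
  x 73.0 y 25.4 46.9
long x [-73.8623373  45.7469607] y [54.91492794 73.93878272]
short x [74.62271744 91.07043816] y [21.07269331 49.13094081]
```

>>> drive_tool:
  plan:
    - [[0,-0.004,0.004,0,0,0,0],[0,-0.008,0.008,0,0,0,0],[0,-0.014,0.012,0,0,0,0],[0,-0.016,0.016,0,0,0,0],[0,-0.016,0.016,0,0,0,0],[0,-0.016,0.016,0,0,0,0]]

```text
time: 13.28
position: [0.5694, 0.2889, 0.0432]
ee_rot: [0.168, 0.986, -0.005, -0.006]
wrist_force: [-13.7, -6.6, 15.3]
opening: 0.0155
```

```bash
python3 st.py; python3 chk.py w14
```

```text
t 13.275 z 0.0431834631106213 jig-frame off mm [-0.31  0.96] yaw (np.float64(160.69592892203366), array([-0.01272861, -0.00710576, -0.99989374])) F jig [-10.7 -10.7  15.3] open 0.015504938686160727 mom [-1.56  2.75 -0.22]
copper base jig-frame x [-15.48841471 -15.34487563  72.35629413  73.44963069] y [19.18914226 19.60569663 53.98386019 54.41683463] z 0.022442297589554506
  x -15.0 y 19.1 54.4
  x -7.0 y 19.4 54.6
  x 1.0 y 19.1 54.4
  x 9.0 y 18.9 54.5
  x 17.0 y 19.1 54.3
  x 25.0 y 18.9 54.5
  x 73.0 y 25.9 47.3
long x [-73.75610468  45.66948842] y [54.95219122 73.91735738]
short x [75.10619593 90.8945234 ] y [21.50162957 49.00788942]
```

View pics/w14z.png

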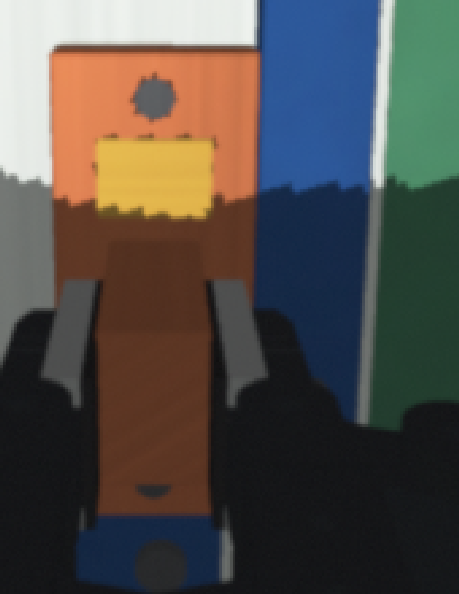

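>>> drive_tool:
  plan:
    - [[0,0.007,-0.007,0,0,0,0],[0,0.014,-0.012,0,0,0,0],[0,0.014,-0.012,0,0,0,0],[0,0.014,-0.012,0,0,0,0]]
  newtons: 60

```text
time: 13.82
position: [0.5692, 0.2886, 0.0431]
ee_rot: [0.168, 0.986, -0.001, -0.003]
wrist_force: [-3.6, -1.7, 5.6]
opening: 0.0148
```

```bash
python3 st.py; python3 chk.py w15
```

```text
t 13.825 z 0.043107684406131185 jig-frame off mm [-0.46  0.63] yaw (np.float64(160.68561535290436), array([-0.00555123, -0.00173804, -0.99998308])) F jig [-2.9 -2.8  5.6] open 0.014769969575755779 mom [-0.41  0.74 -0.02]
copper base jig-frame x [-15.57385557 -15.42599684  72.33743937  73.58630953] y [19.02025818 19.42902647 53.85471061 54.2768307 ] z 0.022238512233498132
  x -15.0 y 19.0 54.1
  x -7.0 y 19.2 54.5
  x 1.0 y 18.9 54.2
  x 9.0 y 18.7 54.3
  x 17.0 y 19.0 54.1
  x 25.0 y 18.8 54.3
  x 73.0 y 26.2 46.6
long x [-73.81809521  45.86157942] y [54.95599079 73.9088969 ]
short x [74.83362128 91.01951462] y [21.81188161 48.82003322]
```

>>> drive_tool:
  plan:
    - [[0,0,0,-0.02,0,0,0],[0,0,0,-0.08,0,0,0],[0,0,0,-0.18,0,0,0],[0,0,0,-0.3,0,0,0],[0,0,0,-0.42,0,0,0],[0,0,0,-0.54,0,0,0],[0,0,0,-0.61,0,0,0],[0,0,0,-0.64,0,0,0],[0,0,0,-0.64,0,0,0]]

```text
time: 15.0
position: [0.5704, 0.2888, 0.203]
ee_rot: [0.168, 0.986, -0.001, -0.002]
wrist_force: [0.7, -0.7, -4.5]
opening: 0.0147
```

```bash
python3 st.py w16; python3 -c "
from h import *
go([.4896,-.246,.203],196.3)
go([.53,.02,.203],178)"
```

```text
t 15.0 z 0.20297248512794536 jig-frame off mm [0.61 1.22] yaw (np.float64(160.68321947419332), array([-4.26694457e-03, -7.97209190e-04, -9.99990579e-01])) F jig [ 0.9 -0.5 -4.5] open 0.01472218834383295 mom [-0.08 -0.01  0.  ]
from [0.5701 0.2885 0.2022] F [-0.7 -0.3 -3. ] shift [-4.0330e-01 -2.1242e+00  1.6000e-03] turn [-0.0005 -0.0017 -0.1979] rows>= 8.648777674614074
from [0.5701 0.2885 0.2022] F [-0.7 -0.3 -3. ] shift [-2.0390e-01 -1.0667e+00 -8.0000e-04] turn [-0.0008 -0.0016 -0.0962] rows>= 4.343985968512685
```

View pics/w16.png

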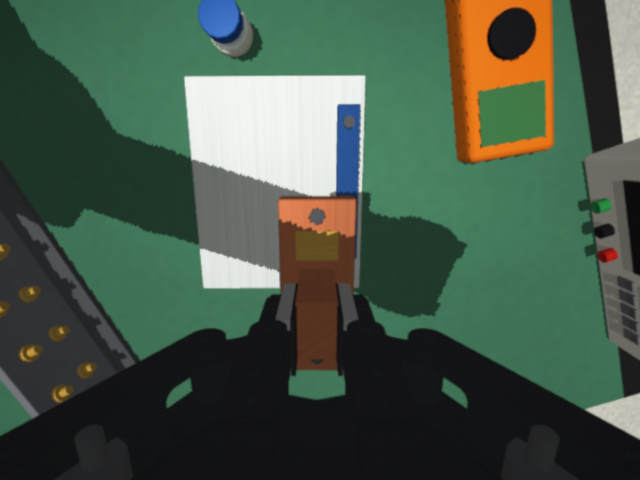

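Lifted cleanly: the carrier is in hand at (317,270) and the jig is empty. Next I'll carry it over the panel, with the underside at about 0.17 m against the panel's 0.10 m.

>>> drive_tool:
  plan:
    - [[0,-0.01,-0.05,-0.03,0,0,-0.005],[0,-0.03,-0.16,-0.05,0,0,-0.015],[0,-0.055,-0.29,-0.05,0,0,-0.03],[0,-0.08,-0.43,-0.05,0,0,-0.045],[0,-0.11,-0.57,-0.05,0,0,-0.06],[0,-0.135,-0.71,-0.05,0,0,-0.07],[0,-0.16,-0.84,-0.05,0,0,-0.08],[0,-0.18,-0.94,-0.05,0,0,-0.09],[0,-0.19,-0.99,-0.05,0,0,-0.095],[0,-0.19,-0.99,-0.05,0,0,-0.095]]

```text
time: 16.3
position: [0.533, 0.0376, 0.2154]
ee_rot: [0.021, 1.0, -0.001, -0.003]
wrist_force: [-0.9, -0.4, -3.8]
opening: 0.015
```

```bash
python3 st.py; python3 -c "
from h import *
go([.4896,-.246,.203],196.3)"
```

```text
t 16.3 z 0.2154223898935385 jig-frame off mm [  48.15 -248.22] yaw (np.float64(177.6284661707827), array([-0.00539237, -0.00156327, -0.99998424])) F jig [-0.7 -0.7 -3.8] open 0.015003301600443282 mom [ 0.01 -0.04 -0.05]
from [0.533  0.0376 0.2154] F [-0.9 -0.4 -3.8] shift [ 0.1264 -1.1406  0.0524] turn [-0.0003 -0.0018 -0.1037] rows>= 4.595145243202772
```

>>> drive_tool:
  plan:
    - [[0,0.005,-0.05,0,0,0,-0.005],[0,0.02,-0.16,0,0,0,-0.015],[0,0.035,-0.29,0,0,0,-0.03],[0,0.05,-0.43,0,0,0,-0.045],[0,0.065,-0.57,0,0,0,-0.06],[0,0.08,-0.71,0,0,0,-0.075],[0,0.095,-0.84,0,0,0,-0.09],[0,0.105,-0.94,0,0,0,-0.1],[0,0.11,-0.99,0,0,0,-0.104],[0,0.11,-0.99,0,0,0,-0.104]]

```text
time: 17.55
position: [0.4964, -0.2065, 0.216]
ee_rot: [-0.143, 0.99, 0.0, -0.002]
wrist_force: [0.9, 0.1, -3.3]
opening: 0.0145
```

```bash
python3 st.py w17; python3 -c "
from h import *
go([.4896,-.246,.13],196.3)"
```

```text
t 17.55 z 0.2159658615371653 jig-frame off mm [  94.1  -490.79] yaw (np.float64(-163.54621299743278), array([-4.44620173e-03, -8.97300073e-05, -9.99990112e-01])) F jig [ 0.8  0.4 -3.3] open 0.014526674579601858 mom [-0.02  0.   -0.03]
from [ 0.4966 -0.2055  0.2161] F [-0.6  1.2 -2.9] shift [ 0.0716 -0.1479  0.3445] turn [ 0.0004 -0.0013  0.0013] rows>= 1.5265843267202368
```

View pics/w17.png

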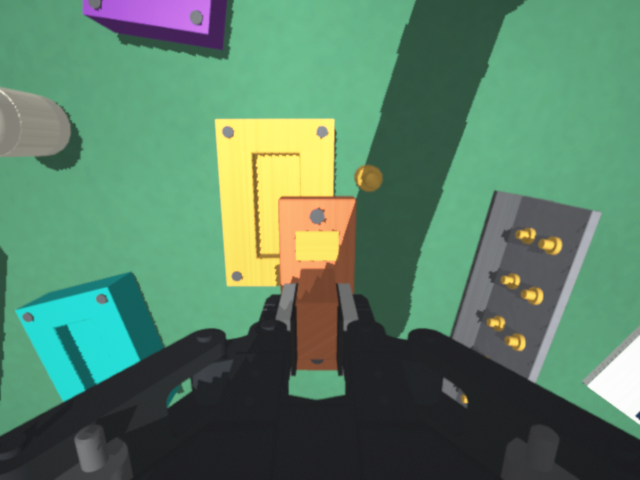

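The mount is at (275,203) and the attenuator at (368,178), with the carrier held above. I'll move over the pocket at an intermediate height and measure again.

>>> drive_tool:
  plan:
    - [[0,0.02,-0.04,-0.02,0,0,0],[0,0.045,-0.1,0.04,0,0,0],[0,0.07,-0.14,0.14,0,0,0],[0,0.07,-0.146,0.25,0,0,0],[0,0.07,-0.146,0.33,0,0,0],[0,0.07,-0.146,0.35,0,0,0],[0,0.07,-0.146,0.35,0,0,0]]

```text
time: 18.48
position: [0.49, -0.2464, 0.1287]
ee_rot: [-0.144, 0.99, 0.0, -0.002]
wrist_force: [-0.5, -0.7, -3.1]
opening: 0.0149
```

```bash
cat > mm.py <<'E'
from h import *
import sys
fn=sys.argv[1]
s,im,d=snap('wrist',fn+'.png'); C=cam('wrist',s); np.savez('f_'+fn,im=im,d=d,p=s['position'],q=s['ee_rot'])
y,tz=yaw(); print('t',s['time'],'pos',np.round(s['position'],4),'yaw',y,'tz',np.round(tz,4),'F',np.round(s['wrist_force'],1),'open',round(s['opening'],4))
P,uv=cloud(d,C); H=cv2.cvtColor(im,cv2.COLOR_RGB2HSV)[uv[:,1],uv[:,0]]
a=np.radians(16.3); X=np.array([np.cos(a),np.sin(a)]);Y=np.array([-X[1],X[0]]); mc=np.array([.4896,-.246])
J=lambda q:np.c_[(q[:,:2]-mc)@X,(q[:,:2]-mc)@Y]*1e3
Jp=J(P)
r=(abs(Jp[:,0])<100)&(abs(Jp[:,1])<80)
top=r&(H[:,0]>16)&(H[:,0]<32)&(H[:,1]>90)&(P[:,2]>.04)&(P[:,2]<.05)
q=J(onplane(uv[top],.045,C)); 
print('brass z',np.median(P[top,2]),'x',np.percentile(q[:,0],[.5,99.5]),'y',np.percentile(q[:,1],[.5,99.5]))
for x in range(-70,71,10):
    b=q[abs(q[:,0]-x)<2,1]
    if len(b)>3: print('  x',x,'y',b.min().round(1),b.max().round(1),end=';')
print()
zt=float(sys.argv[2])  # expected base top z
cop=r&((H[:,0]<16)|(H[:,0]>170))&(H[:,1]>90)&(abs(P[:,2]-zt)<.006)
c=P[cop]; print('copper base top z',np.median(c[:,2]),len(c)); jc=J(c)
A=np.c_[jc,np.ones(len(jc))]; g=np.linalg.lstsq(A,c[:,2]*1e3,rcond=None)[0]; print('base plane slope deg along mount x,y',np.degrees(g[:2]), 'centre z',g[2])
print('copper x',np.percentile(jc[:,0],[.5,99.5]),'y',np.percentile(jc[:,1],[.5,99.5]))
for x in range(-48,50,6):
    b=jc[abs(jc[:,0]-x)<1.5,1]
    if len(b)>3: print('  x',x,'y',b.min().round(1),b.max().round(1),end=';')
print()
E
python3 mm.py w18 .104
```

```text
t 18.475 pos [ 0.49   -0.2464  0.1287] yaw -163.45955414933158 tz [-3.3e-03 -9.0e-04 -1.0e+00] F [-0.5 -0.7 -3.1] open 0.0149
brass z 0.045200302327049545 x [-75.09260772  49.97910665] y [-50.43260354  69.27959134]
  x -70 y -50.5 49.5;  x -60 y -50.5 49.5;  x -50 y -50.4 49.5;  x -40 y -50.3 49.5;  x -30 y -50.7 79.4;  x -20 y -50.7 79.5;  x -10 y -50.6 49.5;  x 0 y -50.5 49.5;  x 10 y -50.3 49.5;  x 20 y -50.7 49.4;  x 30 y -50.6 49.3;  x 40 y -50.5 49.2;  x 50 y -50.3 49.1;  x 60 y 48.1 49.6;
copper base top z 0.107833691162782 1862
base plane slope deg along mount x,y [0.80109952 1.55983992] centre z 107.67667906305743
copper x [-45.56622871  43.92039737] y [-19.21910879  16.41865485]
  x -42 y -3.3 16.6;  x -36 y -5.1 16.3;  x -30 y -11.2 16.4;  x -24 y 8.9 16.1;  x -18 y 9.0 16.4;  x -12 y -18.6 16.7;  x -6 y -19.4 16.2;  x 0 y -19.0 16.4;  x 36 y -9.9 -1.2;  x 42 y -11.6 8.7;
```

View pics/w18.png

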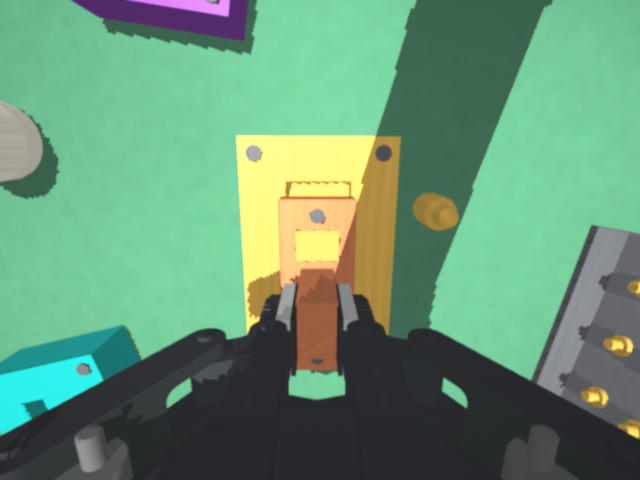

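```bash
cat > lev.py <<'E'
from h import *
import sys
f=np.load(f'f_{sys.argv[1]}.npz'); zt=float(sys.argv[2]); im=f['im'];d=f['d'];C=cam('wrist',dict(position=f['p'],ee_rot=f['q']))
a=np.radians(16.3); X=np.array([np.cos(a),np.sin(a)]);Y=np.array([-X[1],X[0]]); mc=np.array([.4896,-.246])
P,uv=cloud(d,C); j=np.c_[(P[:,:2]-mc)@X,(P[:,:2]-mc)@Y]*1e3
# base top region excluding lug and fingers: far end |x|
m=(abs(P[:,2]-zt)<.004)&(uv[:,0]>265)&(uv[:,0]<370)&(uv[:,1]>185)&(uv[:,1]<375)&(((uv[:,1]<265))|((j[:,0]>16)&(abs(j[:,1]+1)<7)))
jj=j[m];z=P[m,2]*1e3
for _ in range(8):
    A=np.c_[jj,np.ones(len(jj))]; g=np.linalg.lstsq(A,z,rcond=None)[0]; r=z-A@g; k=abs(r)<2.5*r.std()+.05; jj,z=jj[k],z[k]
print(sys.argv[1],'n',len(z),'slope deg',np.degrees(g[:2]).round(2),'z0',g[2].round(2),'rms',r.std().round(2))
print(' x',np.percentile(jj[:,0],[.3,99.7]).round(1))
for lo in range(-46,48,6):
    b=jj[abs(jj[:,0]-lo)<2,1]
    if len(b)>8: print(lo,b.min().round(1),b.max().round(1),((b.min()+b.max())/2).round(2),end='; ')
print()
for lo in range(-18,18,6):
    b=jj[abs(jj[:,1]-lo)<2,0]
    if len(b)>8: print(lo,'xmin',b.min().round(1),'xmax',b.max().round(1),end='; ')
print()
# brass plane
m=(abs(P[:,2]-.045)<.003)&(abs(j[:,0])<74)&(abs(j[:,1])<49)&((abs(j[:,1])>23)|(j[:,0]<-50))
A=np.c_[j[m],np.ones(m.sum())]; g=np.linalg.lstsq(A,P[m,2]*1e3,rcond=None)[0]; print('brass slope',np.degrees(g[:2]).round(2),g[2].round(2))
E
python3 lev.py w18 .1077
```

```text
w18 n 5337 slope deg [0.23 0.32] z0 108.15 rms 0.69
 x [-45.5  43.7]
-46 -19.3 16.5 -1.4; -40 -19.5 16.5 -1.47; -34 -19.1 16.3 -1.41; -28 -19.3 16.6 -1.37; -22 -19.5 16.2 -1.63; -16 -19.1 16.4 -1.36; 38 -7.9 5.6 -1.16; 44 -7.9 5.7 -1.14; 
-18 xmin -45.5 xmax -13.8; -12 xmin -45.4 xmax -13.5; -6 xmin -45.5 xmax 44.4; 0 xmin -45.5 xmax 44.2; 6 xmin -45.6 xmax 43.9; 12 xmin -45.5 xmax -13.8; 
brass slope [ 0.01 -0.01] 45.25
```

>>> drive_tool:
  plan:
    - [[0,-0.002,0.0035,0.03,0.0007,0.0004,0.0015],[0,-0.002,0.0035,0.07,0.0014,0.0007,0.0015],[0,-0.002,0.0035,0.11,0.0014,0.0007,0.0015],[0,-0.002,0.0035,0.14,0.0014,0.0007,0.0015],[0,-0.002,0.0035,0.15,0.0014,0.0007,0.0015],[0,-0.002,0.0035,0.15,0.0014,0.0007,0.0015],[0,-0.002,0.0035,0.15,0.0014,0.0007,0.0015]]

```text
time: 19.4
position: [0.49, -0.2457, 0.0914]
ee_rot: [-0.141, 0.99, -0.002, -0.003]
wrist_force: [0.3, -0.7, -3.9]
opening: 0.015
```

```bash
python3 mm.py w19 .070; python3 lev.py w19 .0705
python3 - <<'E'
from h import *
for n,(a,b,c,e) in(('top',(220,310,370,440)),('scene',(180,280,160,260))):
    s,im,d=snap(n); cv2.imwrite(f'pics/{n}19.png',cv2.resize(im[a:b,c:e],None,fx=5,fy=5,interpolation=cv2.INTER_CUBIC)[:,:,::-1])
E
```

```text
t 19.4 pos [ 0.49   -0.2457  0.0914] yaw -163.76465355966033 tz [-0.0047 -0.0058 -1.    ] F [ 0.3 -0.7 -3.9] open 0.015
brass z 0.045244584196539706 x [-75.0004879   73.09692668] y [-50.38332255  76.51647264]
  x -70 y -50.8 49.3;  x -60 y -50.8 49.5;  x -50 y -50.6 49.5;  x -40 y -50.8 49.2;  x -30 y -50.7 80.0;  x -20 y -50.6 80.0;  x -10 y -50.7 49.5;  x 0 y -50.7 49.5;  x 10 y -50.4 49.2;  x 20 y -50.5 49.4;  x 30 y -50.4 49.4;  x 40 y -50.6 49.4;  x 70 y -18.2 15.7;
copper base top z 0.07060163181605307 5073
base plane slope deg along mount x,y [ 0.22531411 -0.05801325] centre z 70.68793649839454
copper x [-45.36722475  43.76171984] y [-18.49700226  16.99828409]
  x -42 y -18.6 17.2;  x -36 y -18.3 17.0;  x -30 y -18.5 17.2;  x -24 y -18.7 16.8;  x -18 y -18.3 16.9;  x -12 y -18.6 17.3;  x -6 y -18.8 16.8;  x 0 y -18.5 16.9;  x 36 y -7.5 4.4;  x 42 y -11.2 9.1;
w19 n 5363 slope deg [ 0.1  -0.06] z0 70.85 rms 0.7
 x [-45.3  43.8]
-46 -18.4 17.1 -0.65; -40 -18.7 17.3 -0.7; -34 -18.3 17.0 -0.66; -28 -18.6 17.2 -0.68; -22 -18.8 16.9 -0.94; -16 -18.4 17.0 -0.68; 38 -7.6 6.0 -0.8; 44 -7.6 6.0 -0.81; 
-18 xmin -45.4 xmax -13.4; -12 xmin -45.4 xmax -13.6; -6 xmin -45.4 xmax 44.2; 0 xmin -45.3 xmax 44.5; 6 xmin -45.3 xmax 44.3; 12 xmin -45.4 xmax -13.7; 
brass slope [-0.   -0.01] 45.28
```

View pics/w19.png

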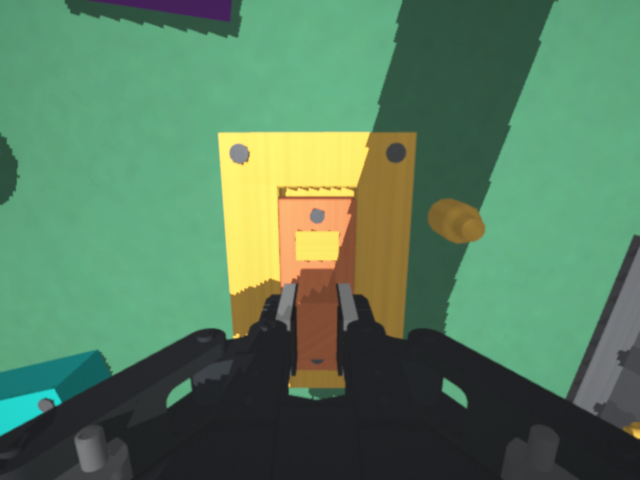

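View pics/scene19.png

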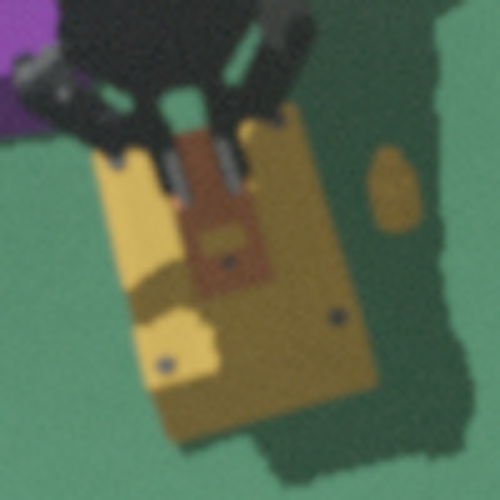

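>>> drive_tool:
  plan:
    - [[0,-0.0015,0,0.006,0,0,0],[0,-0.0015,0,0.012,0,0,0],[0,-0.0015,0,0.012,0,0,0],[0,-0.0015,0,0.012,0,0,0],[0,-0.0015,0,0.012,0,0,0],[0,-0.0015,0,0.012,0,0,0]]

```text
time: 20.3
position: [0.4901, -0.2455, 0.0882]
ee_rot: [-0.141, 0.99, -0.002, -0.003]
wrist_force: [0.5, 0.7, -3.4]
opening: 0.0149
```

```bash
python3 mm.py w20 .067; python3 lev.py w20 .0673
python3 - <<'E'
from h import *
s,im,d=snap('scene','scene20.png'); C=cam('scene')
P,uv=cloud(d,C); H=cv2.cvtColor(im,cv2.COLOR_RGB2HSV)[uv[:,1],uv[:,0]]
r=(P[:,0]>.38)&(P[:,0]<.6)&(P[:,1]>-.35)&(P[:,1]<-.15)
c=r&((H[:,0]<15)|(H[:,0]>170))&(H[:,1]>90); print('scene copper z',np.percentile(P[c,2],[5,25,50,75]))
b=r&(H[:,0]>16)&(H[:,0]<30)&(P[:,2]>.038)&(P[:,2]<.05); print('brass z',np.median(P[b,2]))
snap('top','top20.png')
E
```

```text
t 20.3 pos [ 0.4901 -0.2455  0.0882] yaw -163.76382088079893 tz [-0.0052 -0.0055 -1.    ] F [ 0.5  0.7 -3.4] open 0.0149
brass z 0.045225613345474355 x [-75.06229255  73.5551833 ] y [-50.37651441  76.29287131]
  x -70 y -50.7 49.5;  x -60 y -50.8 49.5;  x -50 y -50.7 49.4;  x -40 y -50.7 49.5;  x -30 y -50.5 79.5;  x -20 y -50.7 79.9;  x -10 y -50.7 49.5;  x 0 y -50.5 49.6;  x 10 y -50.6 49.6;  x 20 y -50.2 49.6;  x 30 y -50.3 49.3;  x 40 y -50.7 49.2;  x 60 y -13.3 11.2;  x 70 y -17.8 15.6;
copper base top z 0.0673444931563176 5110
base plane slope deg along mount x,y [0.21255061 0.03280315] centre z 67.4329340914878
copper x [-45.24801143  43.89733861] y [-18.49474073  17.12791459]
  x -42 y -18.5 17.4;  x -36 y -18.7 17.1;  x -30 y -18.4 17.3;  x -24 y -18.7 16.9;  x -18 y -18.2 17.0;  x -12 y -18.5 17.3;  x -6 y -18.6 17.0;  x 0 y -18.4 17.0;  x 36 y -11.0 4.4;  x 42 y -11.2 9.3;
w20 n 5335 slope deg [0.06 0.03] z0 67.58 rms 0.68
 x [-45.2  43.9]
-46 -18.5 17.3 -0.59; -40 -18.6 17.4 -0.62; -34 -18.2 17.2 -0.52; -28 -18.4 17.3 -0.54; -22 -18.7 17.0 -0.83; -16 -18.3 17.2 -0.58; 38 -8.0 5.5 -1.21; 44 -8.0 5.6 -1.2; 
-18 xmin -45.2 xmax -13.7; -12 xmin -45.2 xmax -13.5; -6 xmin -45.2 xmax 44.7; 0 xmin -45.3 xmax 44.8; 6 xmin -45.3 xmax 44.5; 12 xmin -45.2 xmax -13.3; 
brass slope [-0.01  0.01] 45.26
scene copper z [0.06349332 0.06603002 0.06789414 0.09213169]
brass z 0.044675245982001496
```

View pics/top20.png

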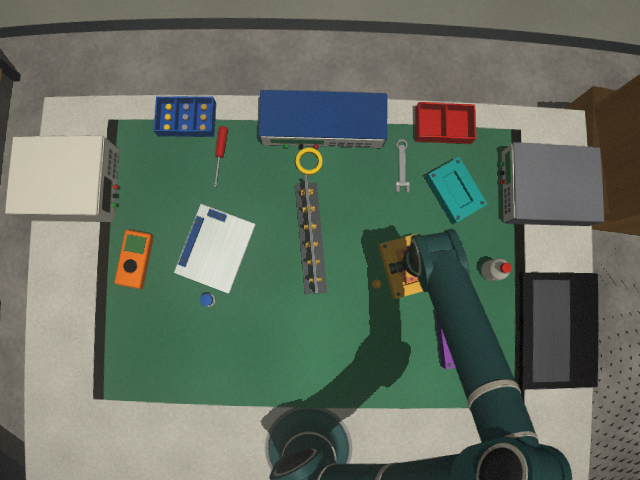

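View pics/scene20.png

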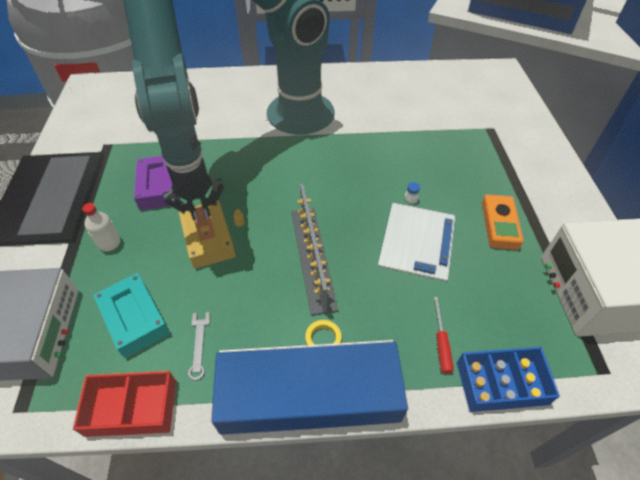

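Both pictures show every bystander still in its place and the carrier held over the brass mount at scene (207,225). The gap is about 10.2 mm, the offset is under 0.5 mm and the tilt is about 0.2° at most. Handing in.

```bash
python3 -c "
from plant import arm
print(arm.close_job())"
```

```text
the job is handed in; nothing more can be done
None
```

The carrier was registered against both blue stops, carried over the panel and handed in hovering about 10 mm above the brass mount. `close_job` gives no verdict, so this rests on my own checks.

- **Registering:** I gripped the lug, turned the carrier by about 18° and slid it to the stops. The first push along the jig's x stuck about 5 mm short from friction. I eased off, pushed again, let go so it lay flat, then gripped again and pressed with about 11 N on each stop. The wrist camera showed both faces closed to about 0.5 mm, and about 3 N of contact remained on each stop just before lifting.
- **Carrying:** I lifted it straight up and crossed the panel with the underside at about 0.17 to 0.18 m, against the panel's 0.10 m. The readings I took on the way showed no bump.
- **Hover at about 20.5 s:** The gap to the mount is about 10.2 mm. The carrier is centred to within about 0.5 mm, lined up to within about 0.3° and tilted no more than about 0.2°. The largest force I read was about 29 N, during the push at the stops.
- **Surroundings:** The last top and scene pictures show the other things standing where they were.

The fixed cameras and the wrist camera disagreed by 1 to 4 mm in world x. I used the wrist camera for the final placing, because it sees the carrier and the mount in one picture.

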